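Dispense one bumper pad and slide it into the layout square

ROBOT

A 6-joint arm with a two-finger parallel gripper is mounted at the origin on the work surface. World frame = base frame: x ahead of the robot, y to its left, z up, the work surface at z = 0. Lengths are in m, angles in rad, forces in N, time in s.
With the tool pointing down it reaches from about 0.25 to 0.8 m from the base axis. Payload 8.5 kg.
Tool frame: the origin (TCP) lies midway between the tips of the shut fingers; the grasp point (between the pads) lies 19 mm behind it; z points along the fingers, y is the direction in which the jaws open and shut (so a half turn about z gives the same grasp; the last joint's range is limited). The gripper opens to 85 mm and grips with 20 to 120 N. Pads are 22 mm wide; open, the fingers measure 114 mm over their backs; the gripper's body (76 mm by 85 mm) begins 54 mm behind the grasp point. The pads swing forward as they close: fully open they stand 13 mm farther back than shut.
Start: joints at [-1.264, 0.238, -0.013, 1.319, 0, 1.571], TCP at [0.159, -0.5, 0.231] pointing down, gripper open.
Joint ranges: [-2.66, 2.66], [-1.03, 1.9], [-1.14, 1.46], [-1.82, 2.27], [-1.45, 1.34], [-3.14, 3.14]. Speed limits (rad/s): [2.22, 2.22, 2.79, 3.14, 3.14, 3.14].

INTERFACE

Orientations are given as a unit quaternion [x, y, z, w].
In Python, from rig import bot, grab_frame, camera_params, search_frame, regions_of, mark_of gives the robot as it stands.
- The arm moves only by the tool play_rows, never from a script. Its argument "series" is a list of rows, each an object of numbers: "tx", "ty", "tz": the shift along the tool's x, y, z in mm; "turn": the turn about the tool's z in rad. A call has 1 to 12 rows; each row is the pose to reach, as a shift and turn from the pose commanded when the call began, along the tool's axes at that moment; what a row does not reach only later rows make up. A row lasts 1/12 s, in which the tool goes at most 41.7 mm and 7.16 degrees, less where a joint would pass 70% of its speed; a pose out of reach is approached as far as the arm can. A call with a gripper value outside its range is refused whole. "fingers" is the finger opening in mm, from 0 to 85.4, set as the call begins (left out, the last holds). The fingers move at their own pace and stop on an object; "squeeze" is the grip in N (left out, the last holds). Time passes only in rows, so rows that repeat a pose let the fingers close. It gives the time, the measured TCP pose, the force and the opening at its end, in the units of the state.
- bot.state(): the state, without advancing time (a new reading comes with each control period).
- grab_frame(name): name is "scene" or "top" or "wrist"; returns (picture, depth): 400x640x3 uint8, blue, green, red; 400x640 float32, m along the optical axis (not along the pixel's ray), 0 where there is no reading.
- camera_params(name): a dict with "intrinsics" (3x3 intrinsics, pixels), "R" (3x3) and "t" (3): a world point X has camera coordinates R X + t. Camera axes: x right, y down, z forward; pixel columns grow to the right and rows downward; lengths in m; the calibration is good to about 2 mm. A picture is of the moment at which its call begins: read the wrist's pose just before it. camera_params takes no time and is no camera call; for the wrist camera it gives the pose at the moment of the call.
- bot.job_done(): hands the job in, once; it reports no verdict.
Trained networks look in the newest picture that a camera, given by its name, has taken for a name from the list of things; names that differ only in an ending like _2 or _b are one class to them, and where a whole thing is asked for, a point or a joint stands for the part that bears it (a point fixed in the world has none). Each returns a list of dicts, best first, with "p" (0 to 1); they miss things now and then, are a little off and sometimes report something else, mostly with a low value. They report only what shows in the picture. A call takes as long as a camera call. They do not tell look-alikes from the thing itself.
- search_frame(camera, thing): "at" ([row, column] in pixels, amid what is visible of it).
- regions_of(camera, thing): "pixels" (400x640 bool, what is visible of it) and "at" ([row, column] in pixels, amid what is visible of it).
- mark_of(camera, thing): "at" ([row, column] in pixels: a listed point, or the origin of a listed thing).
The state is a dict: "t": time; "qpos": joint angles; "joint_velocities": joint speeds; "joint_torque": joint torques, N m; "position": TCP position; "tool_rot": TCP orientation; "contact_force": force on the tool from outside, world axes, zero at the start; "ft_torque": the same for the moment, N m; "finger_gap": finger opening in m.
Only numpy, scipy, OpenCV 4.12 (cv2) and the standard library are available. Lean on these libraries where they do the work, as an engineer would, in place of code of your own. Each camera call takes 0.05 s, during which the arm holds its last target.

TASK

Press the green plunger of the pad dispenser once, all the way in, so that a single rubber pad comes out onto the sheet, and let the plunger spring back. Then push that pad along the sheet with the fingertips, without picking it up, until it sits flat in the inside corner of the blue layout square, touching both legs. Leave the pads in the tube, the pads already laid and everything else on the sheet where they are.

Things in the scene. Friction and masses are not known exactly. Their poses are not given: they have to be found in the camera images.
- dispenser: Pad dispenser, fixed: a clear tube (70 mm over its collars, top 67 mm above the sheet) over a bottomless channel between two grey rails (22 mm high, 104 mm wide over the flanges, from 135 mm behind the tube's axis to 30 mm before it). Four pads are stacked in it, the lowest on the sheet. Origin: on the sheet on the tube's axis; z up; +x is the way the plunger is pressed and the pad comes out.
- outlet (a point): Point on the sheet 86 mm from the dispenser's origin along its +x, in the open before the tube: a full press leaves the centre of the ejected pad about here. x and y axes as the dispenser's.
- plunger (a joint): Travel of the plunger along the dispenser's +x, in m: 0 is out (rest), 0.095 all the way in, at a stop. A steel slide whose upturned end plate (44 mm wide, top 71 mm above the sheet) carries the green palm button. Its spring takes about 3.5 N to start and 8.5 N at the end, a damper 3 N more at 0.1 m/s. Released, it returns by itself and the next pad drops.
- plunger_face (a point): Centre of the upright outer face of the green palm button (40 mm diameter), 47 mm above the sheet; it moves with the plunger, 167 mm behind the dispenser's origin at rest, 72 mm behind when pressed in. Nothing stands behind it.
- pad1: The pad to be dispensed, at the start the lowest in the tube: a loose black rubber disc with a red top, 50 mm diameter, 16 mm thick, 30 to 65 g. Origin: centre of its underside; z up.
- square: Blue steel layout square lying on the sheet, fixed: two flat bars 25 mm wide, 10 mm thick, at a right angle. Origin: the inside corner, at sheet level; z up. One leg's inner edge runs from the origin 65 mm along +y, the other's 95 mm along -x, so the inside has negative x and positive y; a pad touching both legs has its centre at x = -25 mm, y = +25 mm.
- pad2: Pad number 2 from the bottom of the stack in the tube, the same as the others (50 mm by 16 mm); origin at the centre of its underside. It stays in the tube; it only moves down when the plunger has gone back.
- pad3: Pad number 3 from the bottom of the stack in the tube, the same as the others (50 mm by 16 mm); origin at the centre of its underside. It stays in the tube; it only moves down when the plunger has gone back.
- pad4: Pad number 4 from the bottom of the stack in the tube, the same as the others (50 mm by 16 mm); origin at the centre of its underside. It stays in the tube; it only moves down when the plunger has gone back.
- laid1: A pad already laid on the sheet, in a row to the right of the square (50 mm by 16 mm, red top); origin at the centre of its underside. Leave alone.
- laid2: A pad already laid on the sheet, in a row to the right of the square (50 mm by 16 mm, red top); origin at the centre of its underside. Leave alone.
- laid3: A pad already laid on the sheet, in a row to the right of the square (50 mm by 16 mm, red top); origin at the centre of its underside. Leave alone.
- cup: White paper cup, 80 mm diameter, 100 mm high, at the far left. Bystander; origin at the centre of its underside.
- tape: Roll of blue masking tape lying flat, 104 mm diameter, 48 mm high, at the right between the robot and the square. Bystander; origin at the centre of its underside.
- jar: Pale jar with a black cap, 70 mm diameter, 85 mm high, at the left. Bystander; origin at the centre of its underside.
- wrench: Steel wrench, 180 mm long, lying flat at the right. Bystander; origin under its middle.
- measure: Yellow and black tape measure, 68 by 38 by 62 mm high, at the right. Bystander; origin at the centre of its underside.
Not all that is in view belongs to the job. What is shaped like the dispenser but brown or turquoise is not meant.

How it is judged:
On the way, in this order (a step that is already met when the one before it is completed fails the run):
1. the plunger is pressed all the way in and the lowest pad is out of the tube, clear of it (value of joint plunger above 0.088 m and x of pad1 in the frame of dispenser above 0.072 m), for 0.05 s.
2. the plunger is back out (value of joint plunger below 0.006 m), for 0.1 s.
3. the pad is in the inside corner of the square (x of pad1 in the frame of square between -0.03 and -0.021 m and y of pad1 in the frame of square between 0.021 and 0.03 m), for 0.2 s.
At the end, for the whole second after the job is handed in: The ejected pad lies flat, red side up and at rest, in the inside corner of the square, no more than 5 mm off either leg; the plunger is fully out; the other three pads are in the tube (all of step 3 and height (world z) of pad1 below 0.003 m and angle between pad1's own z axis and vertical below 0.1 rad and linear speed of pad1 below 0.01 m/s and value of joint plunger below 0.006 m and horizontal distance between each of pad2, pad3, pad4 and dispenser below 0.02 m); the robot touches nothing.
It fails at once if the dispensed pad is lifted off the sheet (more than 8 mm) or tipped up (height (world z) of pad1 above 0.008 m or angle between pad1's own z axis and vertical above 0.35 rad).
It fails at once if another pad leaves the tube (more than 20 mm off its axis) or is lifted out (horizontal distance between any of pad2, pad3, pad4 and dispenser above 0.02 m or height (world z) of pad2 above 0.031 m or height (world z) of pad3 above 0.047 m or height (world z) of pad4 above 0.063 m).
It fails at once if a pad already laid is moved more than 10 mm (distance of any of laid1, laid2, laid3 from where it was at the start of the episode above 0.01 m).
It fails at once if a bystander is moved more than 20 mm (distance of any of cup, tape, jar, wrench, measure from where it was at the start of the episode above 0.02 m).
It also fails if it takes over 64 s, if anything falls off the work surface, if the arm or the gripper's body presses on something with over 40 N, if the wrist force passes 120 N, or if a joint passes its speed limit or range.

## Working session

There is one attempt and no reset: what is moved stays moved. The work goes in short steps, Python scripts to look and compute and a tool call to move; the robot and the scene stay as the last step left them, time stands still between calls to the robot, and variables do not carry over. Pictures are saved under pics/ and viewed, and the job is handed in when it is done.

Besides the shell and the picture viewer there is one more tool, called after ">>>" as name(argument=value, ...) on one line, values as JSON. play_rows: Moves the arm, as the interface text tells. Its arguments: {"type":"object","properties":{"series":{"type":"array"},"fingers":{"type":"number"},"squeeze":{"type":"number"}},"required":["series"]}

```bash
mkdir -p pics; ls; python3 - <<'E'
from rig import bot, grab_frame, camera_params
import cv2
print(bot.state())
for n in ("top","scene"):
    p,d=grab_frame(n); cv2.imwrite(f"pics/{n}0.png",p); c=camera_params(n); print(n,c)
E
```

```text
pics
{'t': 0.0, 'qpos': array([-1.26402780e+00,  2.38755275e-01, -1.42814654e-02,  1.31920316e+00,
       -9.89702333e-06,  1.57079654e+00]), 'joint_velocities': array([-0.00014919,  0.00087258,  0.00095426, -0.00042607, -0.00090801,
        0.00045116]), 'joint_torque': array([-6.88293497e-06, -5.38771355e+01,  3.46439087e+01,  1.83015328e-02,
        9.45938768e-05, -3.86347594e-06]), 'position': array([ 0.15840581, -0.50007873,  0.23068042]), 'tool_rot': array([ 9.88259437e-01,  1.52783389e-01, -1.15167728e-04, -7.12557397e-04]), 'contact_force': array([ 0.72040753,  0.01162865, -0.69773581]), 'ft_torque': array([-0.02129097,  0.02438763, -0.01071042]), 'finger_gap': 0.08527576285510527}
top {'intrinsics': array([[463.3042944 ,   0.        , 316.38214957],
       [  0.        , 463.3042944 , 196.28120806],
       [  0.        ,   0.        ,   1.        ]]), 'R': array([[ 0.02994547, -0.99924122,  0.02490488],
       [-0.99528432, -0.03210822, -0.09153245],
       [ 0.09226265, -0.02204645, -0.99549061]]), 't': array([-0.08867692,  0.4701929 ,  1.22923571])}
scene {'intrinsics': array([[493.00809852,   0.        , 318.22251273],
       [  0.        , 493.00809852, 199.82676733],
       [  0.        ,   0.        ,   1.        ]]), 'R': array([[-0.85002271,  0.52673997, -0.00252754],
       [ 0.39131949,  0.62826233, -0.67242509],
       [-0.35260522, -0.57256567, -0.74016087]]), 't': array([ 0.43905072, -0.09978475,  1.80526682])}
```

View pics/top0.png

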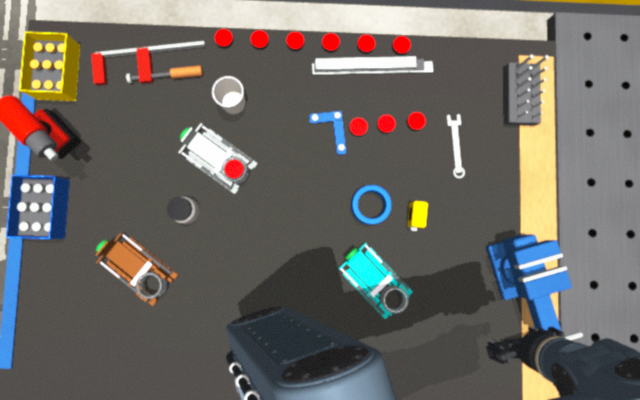

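View pics/scene0.png

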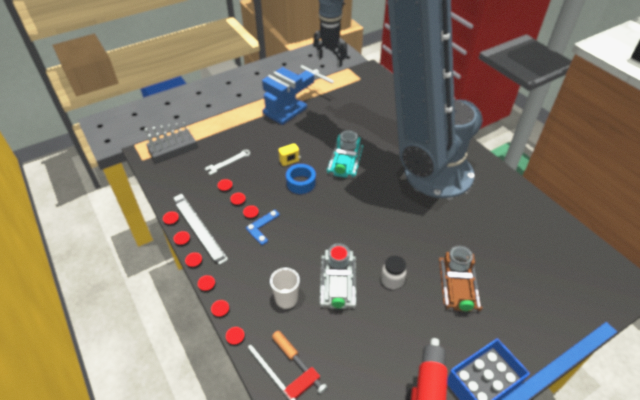

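The grey dispenser is at about (column 218, row 158) in the top view. It has a red pad in its tube and a green button at (186,133). The brown one at (135,268) and the turquoise one at (376,280) are the look-alikes. The square's corner is near (335,122).

```bash
cat > h.py <<'E'
import numpy as np, cv2
from rig import *
def w(c,at,z):
    K,R,t=c["intrinsics"],c["R"],c["t"]
    r=R.T@(np.linalg.inv(K)@np.array([at[1],at[0],1.0])); o=-R.T@t
    return o+r*(z-o[2])/r[2]
def px(c,X):
    q=c["intrinsics"]@(c["R"]@np.asarray(X)+c["t"]); return q[:2]/q[2]
E
python3 - <<'E'
from h import *
for n in ("top","scene"):
    p,d=grab_frame(n); c=camera_params(n)
    for th,z in (("dispenser",0),("plunger_face",.047),("outlet",0),("square",0),("pad4",.048),("pad1",0),("laid1",0),("tape",0),("cup",0),("jar",0),("measure",0),("wrench",0)):
        for r in mark_of(n,th)[:4]:
            print(n,th,round(r["p"],2),np.round(r["at"],1),np.round(w(c,r["at"],z)[:2],4))
    if n=="top":
        cv2.imwrite("pics/c1.png",cv2.resize(p[90:210,165:265],None,fx=5,fy=5,interpolation=2))
        cv2.imwrite("pics/c2.png",cv2.resize(p[95:195,290:430],None,fx=5.5,fy=5.5,interpolation=2))
E
```

```text
top dispenser 0.98 [296.6 390.6] [ 0.2086 -0.2836]
top dispenser 0.85 [175.1 239.2] [0.5265 0.1396]
top dispenser 0.83 [283.8 159. ] [0.2256 0.3404]
top plunger_face 0.92 [253.  349.4] [ 0.3238 -0.1646]
top plunger_face 0.9 [245.3 101.9] [0.3249 0.479 ]
top plunger_face 0.79 [132.3 184.7] [0.6303 0.2824]
top outlet 0.81 [318.9 414.6] [ 0.1511 -0.3496]
top outlet 0.62 [215.  413.9] [ 0.4317 -0.3447]
top square 0.64 [121.8 336.1] [ 0.6856 -0.1234]
top pad4 0.53 [164.8 234.7] [0.5472 0.1456]
top pad1 0.53 [164.8 234.7] [0.5547 0.1532]
top laid1 0.86 [125.4 417.9] [ 0.6837 -0.3533]
top laid1 0.71 [131.4 361.8] [ 0.6609 -0.1959]
top laid1 0.6 [123.3 389.7] [ 0.6868 -0.2738]
top tape 0.87 [206.4 368.5] [ 0.4515 -0.2188]
top tape 0.28 [145.2 454.6] [ 0.6309 -0.4572]
top cup 0.65 [102.2 234.3] [0.731  0.1624]
top jar 0.7 [209.7 188.9] [0.4269 0.2717]
top measure 0.65 [214.1 414.6] [ 0.4343 -0.3466]
top measure 0.65 [173.6 236.5] [0.5304 0.1471]
top measure 0.41 [132.  180.9] [0.6412 0.3055]
top wrench 0.72 [146.1 455.8] [ 0.6285 -0.4606]
top wrench 0.24 [215.  411.4] [ 0.4315 -0.3378]
scene 
[... 274 characters left out ...]
5 [230.7 257.1] [ 0.687  -0.1072]
scene pad4 0.64 [255.  339.5] [0.531  0.1464]
scene pad4 0.42 [296.6 286.7] [0.7384 0.1882]
scene pad1 0.64 [255.  339.5] [0.5107 0.1182]
scene pad1 0.42 [296.6 286.7] [0.7262 0.1616]
scene laid1 0.72 [214.8 249.9] [ 0.6763 -0.1817]
scene laid1 0.63 [186.1 224.4] [ 0.6934 -0.3511]
scene laid1 0.56 [202.6 241.3] [ 0.6768 -0.2474]
scene tape 0.88 [184.7 301.1] [ 0.4572 -0.2122]
scene cup 0.73 [297.1 284.3] [0.7331 0.1593]
scene jar 0.58 [279.7 391.3] [0.428  0.2779]
scene jar 0.45 [184.7 300.2] [ 0.4599 -0.2139]
scene measure 0.82 [159.4 288. ] [ 0.432  -0.3523]
scene measure 0.43 [161.  229.1] [ 0.6238 -0.4616]
scene wrench 0.7 [163.1 227.2] [ 0.6347 -0.4549]
```

View pics/c1.png

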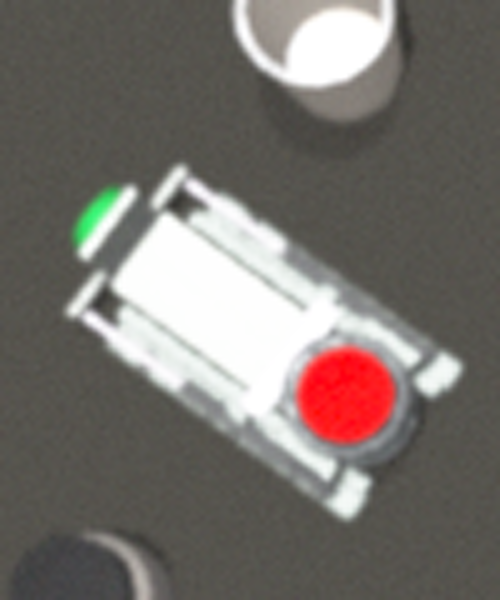

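View pics/c2.png

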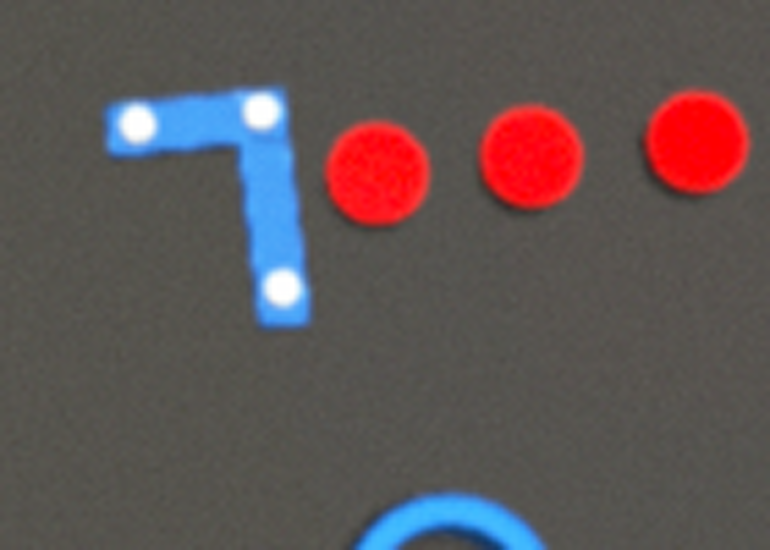

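The crop confirms the grey/white unit with a green button and red pads as the dispenser. In this crop the square's inside corner is near (240,145), opening down and left.

```bash
python3 - <<'E'
from h import *
import cv2
p,d=grab_frame("top"); c=camera_params("top")
hsv=cv2.cvtColor(p,cv2.COLOR_BGR2HSV)
red=((hsv[...,0]<8)|(hsv[...,0]>172))&(hsv[...,1]>180)&(hsv[...,2]>120)
n,l,s,ce=cv2.connectedComponentsWithStats(red.astype(np.uint8))
for i in range(1,n):
    if s[i,4]>100: print("red",s[i,4],ce[i].round(1),w(c,ce[i][::-1],.064)[:2].round(4),w(c,ce[i][::-1],.016)[:2].round(4))
D=w(c,[164.8+0,234.7],.064)
def cr(x,y,z,o=(165,90),f=5): return w(c,[(y+.5)/f-.5+o[1],(x+.5)/f-.5+o[0]],z)[:2]
for a,b,z in ((130,188,.071),(84,257,.071),(182,170,.022),(72,310,.022),(460,368,.022),(348,518,.022)): print(a,b,cr(a,b,z).round(4))
# square
blue=(hsv[...,0]>95)&(hsv[...,0]<125)&(hsv[...,1]>120)&(hsv[...,2]>120)
n,l,s,ce=cv2.connectedComponentsWithStats(blue.astype(np.uint8))
i=l[130,340]; 
print(i,s[i])
cs,_=cv2.findContours((l==i).astype(np.uint8),0,1)
# whiten holes: edges by world rays: rasterize to metric map
K,R,t=c["intrinsics"],c["R"],c["t"]
xs=np.arange(.56,.76,.0005); ys=np.arange(-.22,0,.0005)
X,Y=np.meshgrid(xs,ys,indexing='ij')
P=np.stack([X,Y,np.full_like(X,.010)],-1)@R.T+t
u=(P[...,0]/P[...,2]*K[0,0]+K[0,2]).astype(np.float32); v=(P[...,1]/P[...,2]*K[1,1]+K[1,2]).astype(np.float32)
f=p.astype(np.float32); b=(f[...,0]-f[...,2])
b=cv2.remap(b,u,v,cv2.INTER_CUBIC)
from scipy.optimize import minimize
B=np.clip(b/np.percentile(b[b>60],60),0,1)
def model(q):
    x0,y0,a=q; dx=X-x0; dy=Y-y0
    lx=np.cos(a)*dx+np.sin(a)*dy; ly=-np.sin(a)*dx+np.cos(a)*dy
    sg=lambda e:1/(1+np.exp(-e/.0012))
    l1=sg(lx)*sg(.025-lx)*sg(ly+.025)*sg(.065-ly)
    l2=sg(-ly)*sg(ly+.025)*sg(lx+.095)*sg(.025-lx)
    return np.maximum(l1,l2)
wt=1-((b<40)&(cv2.remap(f[...,2],u,v,1)>150)).astype(float)
best=min((minimize(lambda q:(wt*(model(q)-B)**2).sum(),[.685,-.12,a],method='Nelder-Mead',options=dict(xatol=1e-5,fatol=1e-3)) for a in (-.1,0,.1)),key=lambda r:r.fun)
print(best.x.round(4),best.fun)
cv2.imwrite("pics/fit.png",np.hstack([B,model(best.x)])*255)
E
```

```text
red 258 [223.3  37.3] [0.889  0.1894] [0.9102 0.1988]
red 255 [259.2  38.7] [0.8891 0.0934] [0.9103 0.099 ]
red 257 [294.7  40.2] [ 0.8888 -0.0021] [ 9.1e-01 -3.0e-04]
red 254 [330.5  41.5] [ 0.8891 -0.0985] [ 0.9103 -0.1006]
red 248 [365.9  43. ] [ 0.889  -0.1943] [ 0.9102 -0.2002]
red 254 [401.4  44.5] [ 0.8888 -0.2908] [ 0.91   -0.3005]
red 416 [143.9  65.2] [0.8037 0.3956] [0.8215 0.4132]
red 345 [97.9 68.6] [0.7897 0.5155] [0.807  0.5379]
red 1564 [ 26.8 120.7] [0.6427 0.6888] [0.654 0.718]
red 266 [416.1 120.6] [ 0.6802 -0.3329] [ 0.6931 -0.3443]
red 264 [386.  123.3] [ 0.6697 -0.2524] [ 0.6822 -0.2606]
red 262 [358.  126.4] [ 0.6588 -0.1781] [ 0.6708 -0.1833]
red 261 [233.7 168.7] [0.5344 0.1453] [0.5415 0.1529]
130 188 [0.639  0.2614]
84 257 [0.6016 0.2832]
182 170 [0.6615 0.2464]
72 310 [0.5822 0.3015]
460 368 [0.5576 0.0908]
348 518 [0.474  0.1475]
2 [309 111  38  44 544]
[ 0.6863 -0.1138  0.1422] 738.4736278157513[ WARN:0@15.257] global loadsave.cpp:1063 imwrite_ Unsupported depth image for selected encoder is fallbacked to CV_8U.
```

View pics/fit.png

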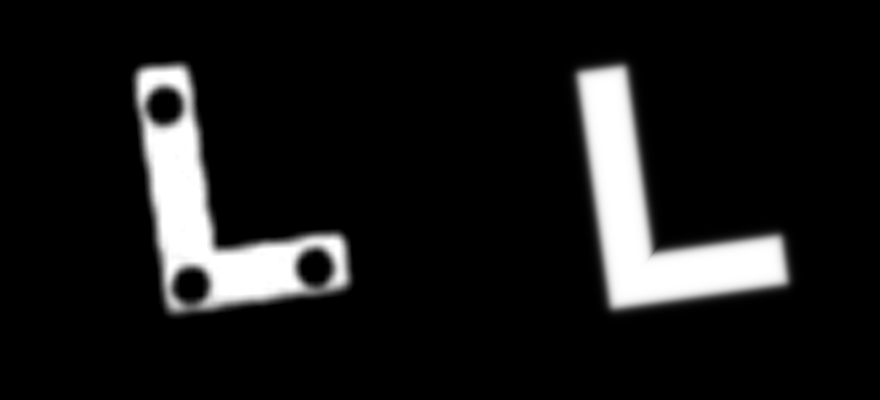

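```bash
cat >> h.py <<'E'
from scipy.spatial.transform import Rotation as Ro
T=np.array([.5344,.1453]); dv=np.array([-.567,-.824]); SQ=np.array([.6863,-.1138]); SA=.1422
def go(x,y,z,a=None):
    s=bot.state(); R=Ro.from_quat(s["tool_rot"]).as_matrix(); d=np.array([x,y,z])-s["position"]
    cur=np.arctan2(R[1,0],R[0,0]); tt=0 if a is None else -((a-cur+np.pi)%(2*np.pi)-np.pi)
    v=R.T@d*1000
    print("t",round(s["t"],2),"pos",s["position"].round(4),"ang",round(cur,4),"F",s["contact_force"].round(1),"| tx ty tz",v.round(1),"turn",round(tt,3),"rows",round(np.linalg.norm(v)/41.7,1))
def sq2w(p): 
    c,s=np.cos(SA),np.sin(SA); return SQ+np.array([c*p[0]-s*p[1],s*p[0]+c*p[1]])
def w2sq(p):
    c,s=np.cos(SA),np.sin(SA); d=np.asarray(p)[:2]-SQ; return np.array([c*d[0]+s*d[1],-s*d[0]+c*d[1]])
E
python3 -c "
from h import *
go(*(T-.207*dv),.2,.968)"
```

```text
t 1.45 pos [ 0.1586 -0.5005  0.2313] ang 0.3068 F [-0.8 -0.2 -0.1] | tx ty tz [ 716.7 -629.2   31.3] turn -0.661 rows 22.9
```

>>> play_rows(series=[{"tx": 380, "ty": -330, "tz": 0, "turn": -0.66}, {"tx": 380, "ty": -330, "tz": 0, "turn": -0.66}, {"tx": 380, "ty": -330, "tz": 0, "turn": -0.66}, {"tx": 380, "ty": -330, "tz": 0, "turn": -0.66}, {"tx": 380, "ty": -330, "tz": 0, "turn": -0.66}, {"tx": 380, "ty": -330, "tz": 0, "turn": -0.66}, {"tx": 380, "ty": -330, "tz": 0, "turn": -0.66}, {"tx": 380, "ty": -330, "tz": 0, "turn": -0.66}, {"tx": 380, "ty": -330, "tz": 0, "turn": -0.66}, {"tx": 380, "ty": -330, "tz": 0, "turn": -0.66}, {"tx": 380, "ty": -330, "tz": 0, "turn": -0.66}, {"tx": 380, "ty": -330, "tz": 0, "turn": -0.66}], fingers=0)

```text
t: 2.45
position: [0.4201, -0.0718, 0.2317]
tool_rot: [0.885, 0.465, 0.0, 0.0]
contact_force: [1.2, -0.7, 0.1]
finger_gap: -0.0001
```

```bash
python3 -c "
from h import *
go(*(T-.207*dv),.2,.968)"
```

```text
t 2.45 pos [ 0.4201 -0.0718  0.2317] ang 0.9669 F [ 1.2 -0.7  0.1] | tx ty tz [450.7 -29.5  31.8] turn -0.001 rows 10.9
```

>>> play_rows(series=[{"tx": 451, "ty": -30, "tz": 30}, {"tx": 451, "ty": -30, "tz": 30}, {"tx": 451, "ty": -30, "tz": 30}, {"tx": 451, "ty": -30, "tz": 30}, {"tx": 451, "ty": -30, "tz": 30}, {"tx": 451, "ty": -30, "tz": 30}, {"tx": 451, "ty": -30, "tz": 30}, {"tx": 451, "ty": -30, "tz": 30}, {"tx": 451, "ty": -30, "tz": 30}, {"tx": 451, "ty": -30, "tz": 30}, {"tx": 451, "ty": -30, "tz": 30}, {"tx": 451, "ty": -30, "tz": 30}])

```text
$.series[0]: bad value
```

```bash
python3 - <<'E'
from h import *
go(*(T-.207*dv),.032,.968)
p,d=grab_frame("wrist"); cv2.imwrite("pics/w1.png",p)
c=camera_params("wrist")
for th,z in (("plunger_face",.047),("dispenser",0),("pad4",.048)):
    for r in mark_of("wrist",th)[:3]: print(th,round(r["p"],2),np.round(r["at"]),w(c,r["at"],z)[:2].round(4))
E
```

```text
t 2.45 pos [ 0.4201 -0.0718  0.2317] ang 0.9669 F [ 1.2 -0.7  0.1] | tx ty tz [450.6 -29.6 199.8] turn -0.001 rows 11.8
plunger_face 0.64 [280. 298.] [ 0.3341 -0.16  ]
pad4 0.4 [ 68. 531.] [ 0.6644 -0.094 ]
```

View pics/w1.png

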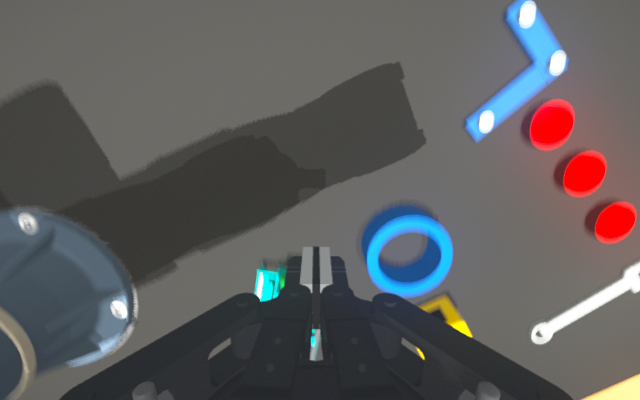

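The wrist view shows the square and tape. The call was refused, apparently because every row needs all four numbers.

>>> play_rows(series=[{"tx": 451, "ty": -30, "tz": 30, "turn": 0}, {"tx": 451, "ty": -30, "tz": 30, "turn": 0}, {"tx": 451, "ty": -30, "tz": 30, "turn": 0}, {"tx": 451, "ty": -30, "tz": 30, "turn": 0}, {"tx": 451, "ty": -30, "tz": 30, "turn": 0}, {"tx": 451, "ty": -30, "tz": 30, "turn": 0}, {"tx": 451, "ty": -30, "tz": 30, "turn": 0}, {"tx": 451, "ty": -30, "tz": 30, "turn": 0}, {"tx": 451, "ty": -30, "tz": 30, "turn": 0}, {"tx": 451, "ty": -30, "tz": 30, "turn": 0}, {"tx": 451, "ty": -30, "tz": 30, "turn": 0}, {"tx": 451, "ty": -30, "tz": 30, "turn": 0}])

```text
t: 3.65
position: [0.6534, 0.3173, 0.1978]
tool_rot: [0.885, 0.465, -0.001, -0.001]
contact_force: [-0.5, -0.7, -0.2]
finger_gap: 0.0002
```

```bash
python3 - <<'E'
from h import *
go(*(T-.207*dv),.032,.968)
p,d=grab_frame("scene"); cv2.imwrite("pics/s1.png",p)
p,d=grab_frame("wrist"); cv2.imwrite("pics/w2.png",p)
E
```

```text
t 3.65 pos [0.6534 0.3173 0.1978] ang 0.9677 F [-0.5 -0.7 -0.2] | tx ty tz [ -2.   -0.3 165.8] turn -0.0 rows 4.0
```

View pics/w2.png

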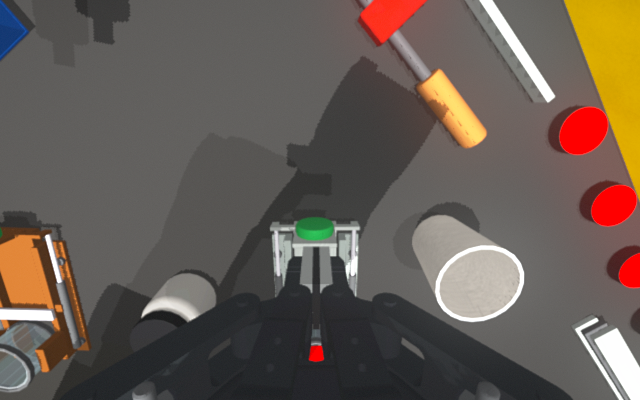

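View pics/s1.png

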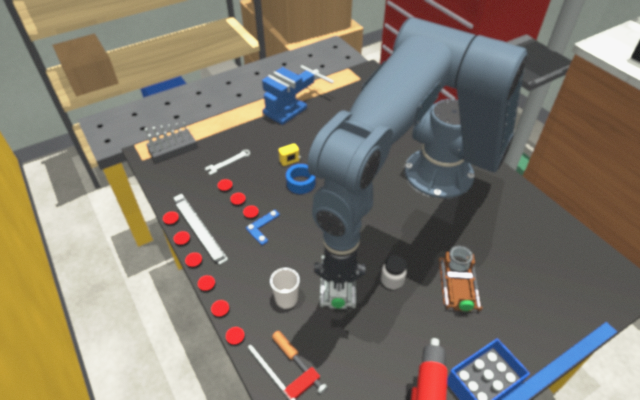

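The wrist view shows the dispenser lined up with the tool, with the button at (315,228). I'll descend behind it.

>>> play_rows(series=[{"tx": 8, "ty": 0, "tz": 40, "turn": 0}, {"tx": 8, "ty": 0, "tz": 80, "turn": 0}, {"tx": 8, "ty": 0, "tz": 110, "turn": 0}, {"tx": 8, "ty": 0, "tz": 110, "turn": 0}, {"tx": 8, "ty": 0, "tz": 110, "turn": 0}])

```text
t: 4.17
position: [0.6547, 0.3183, 0.0912]
tool_rot: [0.886, 0.464, -0.002, 0.0]
contact_force: [0.3, -0.1, 1.1]
finger_gap: 0.0003
```

```bash
python3 - <<'E'
from h import *
go(*(T-.207*dv),.032,.968)
p,d=grab_frame("wrist"); c=camera_params("wrist")
cv2.imwrite("pics/w3.png",p)
hsv=cv2.cvtColor(p,cv2.COLOR_BGR2HSV); g=(abs(hsv[...,0].astype(int)-65)<15)&(hsv[...,1]>120)&(d>0)
v,u=np.nonzero(g); print(len(v))
K=c["intrinsics"]; P=np.stack([(u-K[0,2])/K[0,0]*d[v,u],(v-K[1,2])/K[1,1]*d[v,u],d[v,u]],1)
W=(P-c["t"])@c["R"]
al=(W[:,:2]-T)@dv; pe=(W[:,:2]-T)@[.824,-.567]
print(np.percentile(al,[2,10,50,90]),np.percentile(pe,[2,50,98]),np.percentile(W[:,2],[2,98]))
E
```

```text
t 4.17 pos [0.6547 0.3183 0.0912] ang 0.9646 F [ 0.3 -0.1  1.1] | tx ty tz [-3.5 -0.9 59.2] turn -0.003 rows 1.4
0Traceback (most recent call last):
  File "<stdin>", line 10, in <module>
    return _quantile_unchecked(
        a, q, axis, out, overwrite_input, method, keepdims, weights)
    return _ureduce(a,
                    func=_quantile_ureduce_func,
    ...<5 lines>...
                    overwrite_input=overwrite_input,
                    method=method)
    r = func(a, **kwargs)
    result = _quantile(arr,
                       quantiles=q,
    ...<2 lines>...
                       out=out,
                       weights=wgt)
    slices_having_nans = np.isnan(arr[-1, ...])
                                  ~~~^^^^^^^^^
IndexError: index -1 is out of bounds for axis 0 with size 0
```

View pics/w3.png

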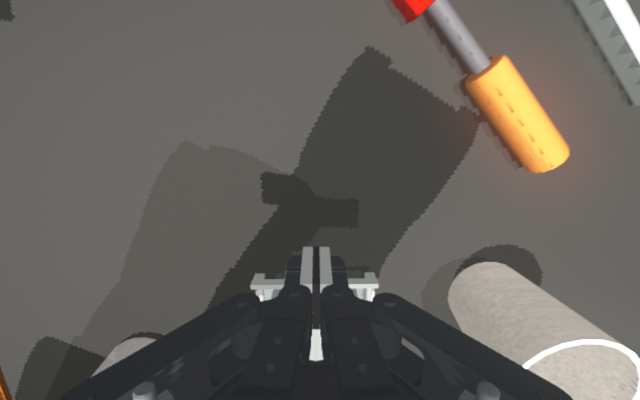

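The view shows the fingers hiding the button, which fits being behind it. I'll go down to press height.

>>> play_rows(series=[{"tx": 0, "ty": 0, "tz": 30, "turn": 0}, {"tx": 0, "ty": 0, "tz": 59, "turn": 0}, {"tx": 0, "ty": 0, "tz": 59, "turn": 0}, {"tx": 0, "ty": 0, "tz": 59, "turn": 0}])

```text
t: 4.55
position: [0.6558, 0.3205, 0.0341]
tool_rot: [0.886, 0.465, 0.0, -0.0]
contact_force: [0.2, -0.4, -0.1]
finger_gap: -0.0
```

```bash
python3 -c "
from h import *
go(*(T-.083*dv),.033,.968)"
```

```text
t 4.55 pos [0.6558 0.3205 0.0341] ang 0.9662 F [ 0.2 -0.4 -0.1] | tx ty tz [-130.1   -0.4    1.1] turn -0.002 rows 3.1
```

First approach to the button to find contact.

>>> play_rows(series=[{"tx": -10, "ty": 0, "tz": 0, "turn": 0}, {"tx": -20, "ty": 0, "tz": 0, "turn": 0}, {"tx": -28, "ty": 0, "tz": 0, "turn": 0}, {"tx": -36, "ty": 0, "tz": 0, "turn": 0}, {"tx": -44, "ty": 0, "tz": 0, "turn": 0}, {"tx": -52, "ty": 0, "tz": 0, "turn": 0}, {"tx": -60, "ty": 0, "tz": 0, "turn": 0}])

```text
t: 5.13
position: [0.6242, 0.2735, 0.0356]
tool_rot: [0.885, 0.465, 0.004, -0.001]
contact_force: [6.3, 7.8, 4.7]
finger_gap: 0.0001
```

```bash
python3 -c "
from h import *
go(*(T-.083*dv),.033,.968)"
```

```text
t 5.13 pos [0.6242 0.2735 0.0356] ang 0.9674 F [6.3 7.8 4.7] | tx ty tz [-73.5  -1.3   2. ] turn -0.001 rows 1.8
```

>>> play_rows(series=[{"tx": -8, "ty": 0, "tz": 0, "turn": 0}, {"tx": -16, "ty": 0, "tz": 0, "turn": 0}, {"tx": -24, "ty": 0, "tz": 0, "turn": 0}, {"tx": -32, "ty": 0, "tz": 0, "turn": 0}, {"tx": -40, "ty": 0, "tz": 0, "turn": 0}, {"tx": -48, "ty": 0, "tz": 0, "turn": 0}, {"tx": -56, "ty": 0, "tz": 0, "turn": 0}, {"tx": -62, "ty": 0, "tz": 0, "turn": 0}, {"tx": -68, "ty": 0, "tz": 0, "turn": 0}, {"tx": -68, "ty": 0, "tz": 0, "turn": 0}])

```text
t: 5.97
position: [0.586, 0.2168, 0.0355]
tool_rot: [0.885, 0.465, 0.004, -0.0]
contact_force: [5.2, 5.8, 4.2]
finger_gap: 0.0001
```

```bash
python3 -c "
from h import *
go(*(T-.083*dv),.033,.968)"
```

```text
t 5.97 pos [0.586  0.2168 0.0355] ang 0.9669 F [5.2 5.8 4.2] | tx ty tz [-5.2 -2.   2.5] turn -0.001 rows 0.1
```

>>> play_rows(series=[{"tx": -3, "ty": 0, "tz": 0, "turn": 0}, {"tx": -6, "ty": 0, "tz": 0, "turn": 0}, {"tx": -6, "ty": 0, "tz": 0, "turn": 0}])

```text
t: 6.22
position: [0.5841, 0.214, 0.0356]
tool_rot: [0.885, 0.465, 0.006, -0.001]
contact_force: [9.5, 14.2, 1.0]
finger_gap: 0.0001
```

```bash
python3 - <<'E'
from h import *
go(*(T-.083*dv),.033,.968)
p,d=grab_frame("top"); c=camera_params("top")
cv2.imwrite("pics/t2.png",cv2.resize(p[80:260,150:330],None,fx=3.3,fy=3.3,interpolation=2))
hsv=cv2.cvtColor(p,cv2.COLOR_BGR2HSV)
red=((hsv[...,0]<8)|(hsv[...,0]>172))&(hsv[...,1]>180)&(hsv[...,2]>120)
n,l,s,ce=cv2.connectedComponentsWithStats(red.astype(np.uint8))
for i in range(1,n):
    if s[i,4]>30 and ce[i][1]>100 and 100<ce[i][0]<350: X=w(c,ce[i][::-1],.016)[:2];print("red",s[i,4],ce[i].round(1),X.round(4),((X-T)@dv).round(4))
E
```

```text
t 6.22 pos [0.5841 0.214  0.0356] ang 0.968 F [ 9.5 14.2  1. ] | tx ty tz [-1.8 -2.   2.6] turn -0.0 rows 0.1
red 233 [234.3 169. ] [0.5406 0.1513] -0.0084
red 263 [262.2 190. ] [0.4857 0.0734] 0.0869
```

View pics/t2.png

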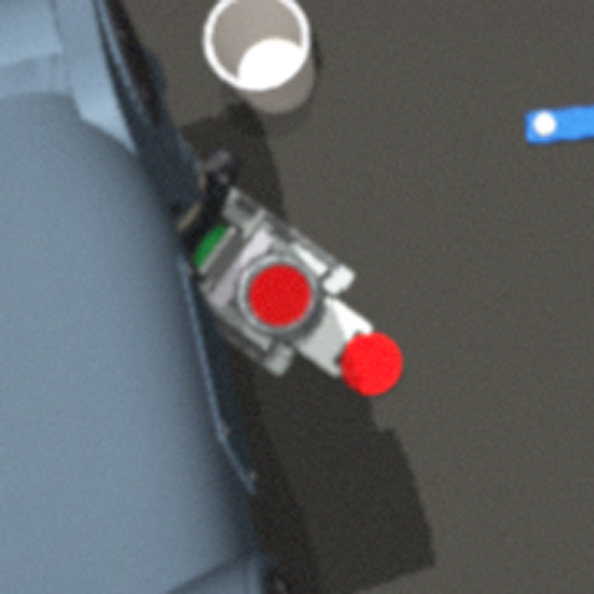

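The force went from 8 to 17 N with no further travel, so the plunger is at its stop. The picture shows the pad out at (372,363) in the crop, 87 mm from the axis. Now I retract.

>>> play_rows(series=[{"tx": 0, "ty": 0, "tz": 0, "turn": 0}, {"tx": 15, "ty": 0, "tz": 0, "turn": 0}, {"tx": 30, "ty": 0, "tz": 0, "turn": 0}, {"tx": 45, "ty": 0, "tz": 0, "turn": 0}, {"tx": 60, "ty": 0, "tz": 0, "turn": 0}, {"tx": 75, "ty": 0, "tz": 0, "turn": 0}, {"tx": 95, "ty": 0, "tz": 0, "turn": 0}, {"tx": 115, "ty": 0, "tz": 0, "turn": 0}, {"tx": 135, "ty": 0, "tz": 0, "turn": 0}, {"tx": 145, "ty": 0, "tz": 0, "turn": 0}, {"tx": 145, "ty": 0, "tz": 0, "turn": 0}])

```text
t: 7.18
position: [0.6629, 0.3318, 0.0332]
tool_rot: [0.885, 0.465, 0.001, -0.0]
contact_force: [-0.2, -0.8, -1.2]
finger_gap: 0.0002
```

>>> play_rows(series=[{"tx": 0, "ty": 0, "tz": -40, "turn": 0}, {"tx": 0, "ty": 0, "tz": -80, "turn": 0}, {"tx": 0, "ty": 0, "tz": -120, "turn": 0}, {"tx": 0, "ty": 0, "tz": -120, "turn": 0}])

```text
t: 7.52
position: [0.6643, 0.3306, 0.1627]
tool_rot: [0.885, 0.465, 0.006, 0.0]
contact_force: [1.5, 0.5, 0.9]
finger_gap: 0.0002
```

```bash
cat >> h.py <<'E'
def reds(tag):
    p,d=grab_frame("top"); c=camera_params("top")
    cv2.imwrite(f"pics/{tag}.png",cv2.resize(p[80:260,150:450],None,fx=2.6,fy=2.6,interpolation=2))
    hsv=cv2.cvtColor(p,cv2.COLOR_BGR2HSV)
    red=((hsv[...,0]<8)|(hsv[...,0]>172))&(hsv[...,1]>180)&(hsv[...,2]>120)
    n,l,s,ce=cv2.connectedComponentsWithStats(red.astype(np.uint8))
    for i in range(1,n):
        if s[i,4]>30 and ce[i][1]>100 and 100<ce[i][0]<450:
            X=w(c,ce[i][::-1],.016)[:2];print("red",s[i,4],ce[i].round(1),X.round(4),"disp",((X-T)@dv).round(4),"sq",w2sq(X).round(4), "z.048",w(c,ce[i][::-1],.048)[:2].round(4))
E
python3 - <<'E'
from h import *
reds("t3")
go(.45,.11,.15,-.771)
E
```

```text
red 265 [416.1 120.5] [ 0.6931 -0.3445] disp 0.3136 sq [-0.0259 -0.2293] z.048 [ 0.6846 -0.3368]
red 261 [386.  123.3] [ 0.6821 -0.2608] disp 0.2508 sq [-0.025  -0.1449] z.048 [ 0.6738 -0.2553]
red 261 [358.1 126.3] [ 0.671  -0.1835] disp 0.1935 sq [-0.025  -0.0668] z.048 [ 0.663 -0.18 ]
red 238 [234.3 169.1] [0.5402 0.1513] disp -0.0083 sq [-0.1071  0.2832] z.048 [0.5355 0.1463]
red 273 [262.  189.7] [0.4865 0.0738] disp 0.0861 sq [-0.1712  0.214 ] z.048 [0.4832 0.0707]
t 7.57 pos [0.6636 0.3303 0.159 ] ang 0.9665 F [ 0.2 -0.5 -0.7] | tx ty tz [-302.7  -50.6    6.3] turn 1.737 rows 7.4
```

View pics/t3.png

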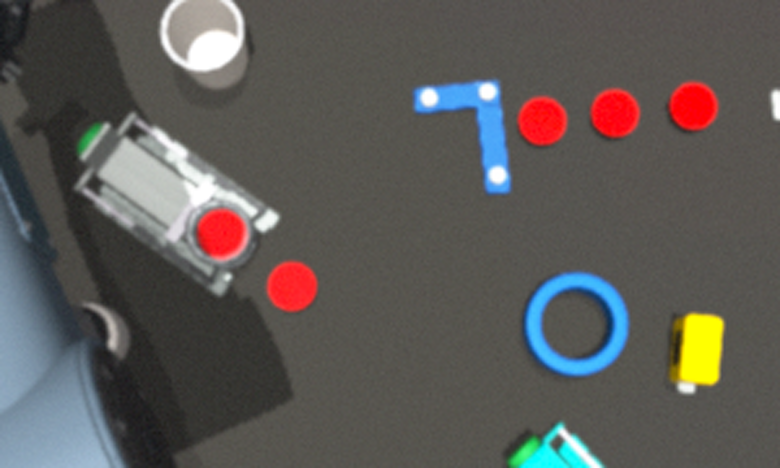

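The plunger is back out, the stack has dropped, and the pad lies at (0.4865, 0.0738). The laid pads come out at square-frame x = -25 mm, so the square pose checks out. Next I go above the start of the push, with a gap of 30 mm.

>>> play_rows(series=[{"tx": -300, "ty": -54, "tz": 0, "turn": 1.737}, {"tx": -300, "ty": -54, "tz": 0, "turn": 1.737}, {"tx": -300, "ty": -54, "tz": 0, "turn": 1.737}, {"tx": -300, "ty": -54, "tz": 0, "turn": 1.737}, {"tx": -300, "ty": -54, "tz": 0, "turn": 1.737}, {"tx": -300, "ty": -54, "tz": 0, "turn": 1.737}, {"tx": -300, "ty": -54, "tz": 0, "turn": 1.737}, {"tx": -300, "ty": -54, "tz": 0, "turn": 1.737}, {"tx": -300, "ty": -54, "tz": 0, "turn": 1.737}, {"tx": -300, "ty": -54, "tz": 0, "turn": 1.737}, {"tx": -300, "ty": -54, "tz": 0, "turn": 1.737}, {"tx": -300, "ty": -54, "tz": 0, "turn": 1.737}], fingers=30)

```text
t: 8.57
position: [0.4373, 0.0064, 0.1526]
tool_rot: [0.994, -0.057, -0.009, -0.092]
contact_force: [-0.5, -0.1, -0.4]
finger_gap: 0.0297
```

```bash
python3 - <<'E'
from h import *
go(.4528,.1065,.15,-.7704)
E
```

```text
t 8.57 pos [0.4373 0.0064 0.1526] ang -0.1125 F [-0.5 -0.1 -0.4] | tx ty tz [  4.3 -99.   20.9] turn 0.658 rows 2.4
```

The tool is tilted and off target, so I check the joints.

```bash
python3 - <<'E'
from h import *
s=bot.state(); print(s["qpos"].round(3),s["joint_velocities"].round(3)); print(Ro.from_quat(s["tool_rot"]).as_matrix().round(3))
grab_frame("top"); go(.4528,.1065,.15,-.7704); s=bot.state(); print(s["qpos"].round(3),s["joint_velocities"].round(3))
E
```

```text
[-0.114  0.152 -0.348  1.099  0.184  3.14 ] [-0.6   -0.056 -0.109  0.027  0.226 -0.001]
[[ 0.993 -0.116 -0.007]
 [-0.112 -0.976  0.185]
 [-0.029 -0.183 -0.983]]
t 8.62 pos [0.4361 0.0045 0.1523] ang -0.1169 F [-1.3 -1.5 -0.7] | tx ty tz [   4.7 -101.1   20.9] turn 0.654 rows 2.5
[-0.118  0.152 -0.349  1.1    0.183  3.14 ] [ 0.062  0.007  0.012 -0.005 -0.029  0.001]
```

Joint 6 ran to its limit. I use the half-turned orientation instead and push along tool −x, so I turn the other way.

>>> play_rows(series=[{"tx": 0, "ty": 0, "tz": -10, "turn": -0.12}, {"tx": 0, "ty": 0, "tz": -10, "turn": -0.24}, {"tx": 0, "ty": 0, "tz": -10, "turn": -0.36}, {"tx": 0, "ty": 0, "tz": -10, "turn": -0.48}, {"tx": 0, "ty": 0, "tz": -10, "turn": -0.48}])

```text
t: 9.03
position: [0.4375, 0.0055, 0.1623]
tool_rot: [0.978, 0.185, 0.013, -0.091]
contact_force: [0.7, 0.1, -0.3]
finger_gap: 0.0302
```

```bash
python3 - <<'E'
from h import *
s=bot.state(); print(s["qpos"].round(3)); print(Ro.from_quat(s["tool_rot"]).as_matrix().round(3))
go(.4528,.1065,.15,2.371)
E
```

```text
[-0.115  0.146 -0.329  1.126  0.182  2.651]
[[ 0.931  0.364 -0.008]
 [ 0.359 -0.915  0.183]
 [ 0.059 -0.174 -0.983]]
t 9.03 pos [0.4375 0.0055 0.1623] ang 0.3683 F [ 0.7  0.1 -0.3] | tx ty tz [ 49.8 -84.7  30.4] turn -2.003 rows 2.5
```

The turn left a fixed lean of about 10° that rows can't undo. It leans the fingers' upper part forward along the push, which presses the pad down rather than lifting it, so I can work with it. I keep turning to the push heading.

>>> play_rows(series=[{"tx": 0, "ty": 0, "tz": 0, "turn": -0.12}, {"tx": 0, "ty": 0, "tz": 0, "turn": -0.24}, {"tx": 0, "ty": 0, "tz": 0, "turn": -0.36}, {"tx": 0, "ty": 0, "tz": 0, "turn": -0.48}, {"tx": 0, "ty": 0, "tz": 0, "turn": -0.6}, {"tx": 0, "ty": 0, "tz": 0, "turn": -0.72}, {"tx": 0, "ty": 0, "tz": 0, "turn": -0.84}, {"tx": 0, "ty": 0, "tz": 0, "turn": -0.96}, {"tx": 0, "ty": 0, "tz": 0, "turn": -1.08}, {"tx": 0, "ty": 0, "tz": 0, "turn": -1.2}, {"tx": 0, "ty": 0, "tz": 0, "turn": -1.3}, {"tx": 0, "ty": 0, "tz": 0, "turn": -1.3}])

```text
t: 10.03
position: [0.4378, 0.0057, 0.1622]
tool_rot: [0.669, 0.738, 0.065, -0.065]
contact_force: [-0.6, -0.3, 0.3]
finger_gap: 0.0305
```

```bash
python3 - <<'E'
from h import *
s=bot.state(); print(s["qpos"].round(3)); print(Ro.from_quat(s["tool_rot"]).as_matrix().round(3))
c=camera_params("wrist"); print("cam",-c["R"].T@c["t"])
go(.4528,.1065,.12,2.371)
E
```

```text
[-0.114  0.146 -0.328  1.126  0.182  1.356]
[[-0.097  0.995 -0.008]
 [ 0.978  0.097  0.183]
 [ 0.183  0.01  -0.983]]
cam [0.43061398 0.05632115 0.31739443]
t 10.03 pos [0.4378 0.0057 0.1622] ang 1.6698 F [-0.6 -0.3  0.3] | tx ty tz [89.4 24.3 59.9] turn -0.701 rows 2.6
```

>>> play_rows(series=[{"tx": 30, "ty": 8, "tz": 20, "turn": -0.12}, {"tx": 60, "ty": 16, "tz": 40, "turn": -0.24}, {"tx": 89, "ty": 24, "tz": 60, "turn": -0.36}, {"tx": 89, "ty": 24, "tz": 60, "turn": -0.48}, {"tx": 89, "ty": 24, "tz": 60, "turn": -0.6}, {"tx": 89, "ty": 24, "tz": 60, "turn": -0.7}, {"tx": 89, "ty": 24, "tz": 60, "turn": -0.7}])

```text
t: 10.62
position: [0.4527, 0.1064, 0.1197]
tool_rot: [0.376, 0.922, 0.084, -0.039]
contact_force: [-0.7, 0.8, -0.8]
finger_gap: 0.0299
```

```bash
python3 - <<'E'
from h import *
s=bot.state(); R=Ro.from_quat(s["tool_rot"]).as_matrix(); print(s["qpos"].round(3)); print(R.round(3))
go(.4528,.1065,.12,2.371)
go(.4528,.1065,.008,2.371)
u=np.array([.7177,-.6964,0]); print("u tool",R.T@u)
p,d=grab_frame("wrist"); cv2.imwrite("pics/w5.png",p)
E
```

```text
[ 0.11   0.196 -0.385  0.979  0.184  0.885]
[[-0.714  0.7   -0.009]
 [ 0.687  0.703  0.183]
 [ 0.134  0.125 -0.983]]
t 10.62 pos [0.4527 0.1064 0.1197] ang 2.376 F [-0.7  0.8 -0.8] | tx ty tz [ 0.1  0.2 -0.2] turn 0.005 rows 0.0
t 10.62 pos [0.4527 0.1064 0.1197] ang 2.376 F [-0.7  0.8 -0.8] | tx ty tz [-15.  -13.8 109.9] turn 0.005 rows 2.7
u tool [-0.99095081  0.01228226 -0.13391002]
```

View pics/w5.png

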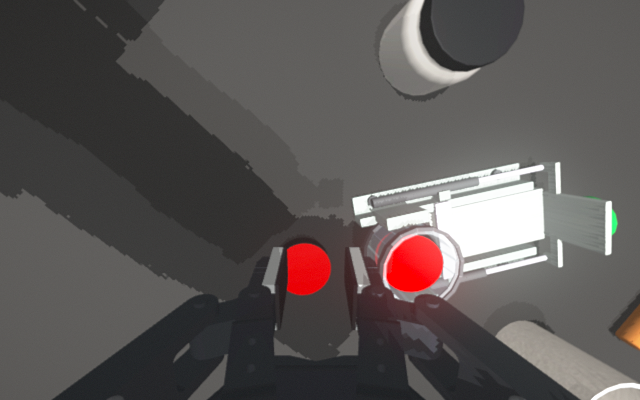

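The wrist view shows the red pad at (302,268) and the tube at (415,263), with the fingers beside the rails. I descend.

>>> play_rows(series=[{"tx": -5, "ty": -5, "tz": 37, "turn": 0}, {"tx": -10, "ty": -9, "tz": 73, "turn": 0}, {"tx": -13, "ty": -12, "tz": 95, "turn": 0}, {"tx": -14, "ty": -13, "tz": 102, "turn": 0}, {"tx": -15, "ty": -13.8, "tz": 110, "turn": 0}, {"tx": -15, "ty": -13.8, "tz": 110, "turn": 0}, {"tx": -15, "ty": -13.8, "tz": 110, "turn": 0}])

```text
t: 11.25
position: [0.4542, 0.1063, 0.0089]
tool_rot: [0.376, 0.922, 0.084, -0.038]
contact_force: [-0.4, 0.4, -0.4]
finger_gap: 0.0299
```

```bash
python3 - <<'E'
from h import *
go(.4528,.1065,.008,2.371)
tg=sq2w([-.025,.025]); u=np.array([.7177,-.6964]); print(tg)
go(*(tg-.031*u),.008,2.371)
go(*(tg-.055*u),.008,2.371)
reds("t5")
E
```

```text
t 11.25 pos [0.4542 0.1063 0.0089] ang 2.3749 F [-0.4  0.4 -0.4] | tx ty tz [ 1. -1.  1.] turn 0.004 rows 0.0
[ 0.6580093  -0.09259537]
t 11.25 pos [0.4542 0.1063 0.0089] ang 2.3749 F [-0.4  0.4 -0.4] | tx ty tz [-251.6    2.4  -32.9] turn 0.004 rows 6.1
t 11.25 pos [0.4542 0.1063 0.0089] ang 2.3749 F [-0.4  0.4 -0.4] | tx ty tz [-227.8    2.1  -29.7] turn 0.004 rows 5.5
red 265 [416.1 120.6] [ 0.6931 -0.3443] disp 0.3134 sq [-0.026  -0.2291] z.048 [ 0.6845 -0.3367]
red 262 [386.  123.4] [ 0.6821 -0.2607] disp 0.2508 sq [-0.025  -0.1448] z.048 [ 0.6738 -0.2552]
red 262 [358.1 126.3] [ 0.6709 -0.1834] disp 0.1935 sq [-0.0251 -0.0667] z.048 [ 0.6629 -0.1799]
```

View pics/t5.png

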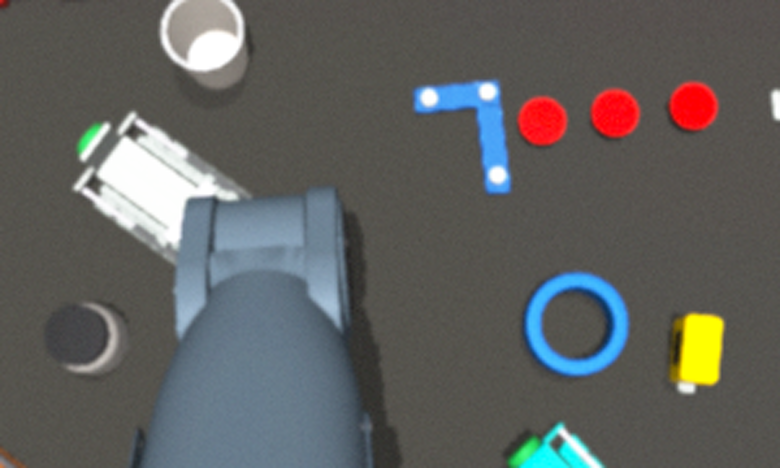

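The top view is blocked by the arm. I push the first 115 mm, then check with the wrist camera.

>>> play_rows(series=[{"tx": -5, "ty": 0, "tz": -0.6, "turn": 0}, {"tx": -10, "ty": 0, "tz": -1.2, "turn": 0}, {"tx": -15, "ty": 0, "tz": -1.8, "turn": 0}, {"tx": -23, "ty": 0, "tz": -3, "turn": 0}, {"tx": -33, "ty": 0, "tz": -4.3, "turn": 0}, {"tx": -44, "ty": 0, "tz": -5.7, "turn": 0}, {"tx": -56, "ty": 0, "tz": -7.3, "turn": 0}, {"tx": -68, "ty": 0, "tz": -8.8, "turn": 0}, {"tx": -80, "ty": 1, "tz": -10.4, "turn": 0}, {"tx": -92, "ty": 1, "tz": -12, "turn": 0}, {"tx": -104, "ty": 1, "tz": -13.5, "turn": 0}, {"tx": -114, "ty": 1, "tz": -14.8, "turn": 0}])

```text
t: 12.3
position: [0.5369, 0.0251, 0.0075]
tool_rot: [0.376, 0.922, 0.084, -0.038]
contact_force: [-2.7, 3.1, 4.2]
finger_gap: 0.0298
```

```bash
python3 - <<'E'
from h import *
tg=sq2w([-.025,.025]); u=np.array([.7177,-.6964])
go(*(tg-.055*u),.008,2.371)
print(bot.state()["finger_gap"])
for n in ("wrist","scene"):
    p,d=grab_frame(n); cv2.imwrite(f"pics/{n}6.png",p)
E
```

```text
t 12.3 pos [0.5369 0.0251 0.0075] ang 2.3765 F [-2.7  3.1  4.2] | tx ty tz [-112.8    1.3  -15.7] turn 0.006 rows 2.7
0.029754973712378407
```

View pics/wrist6.png

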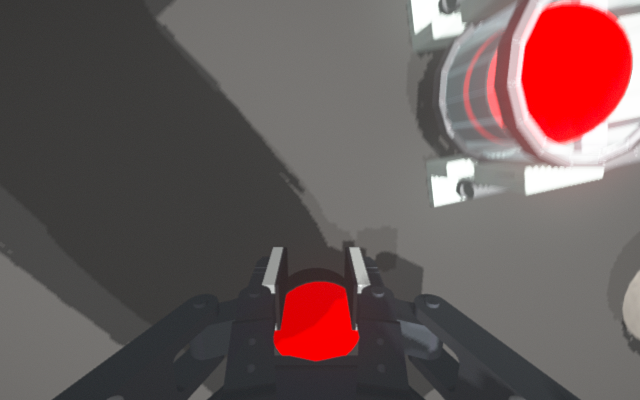

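View pics/scene6.png

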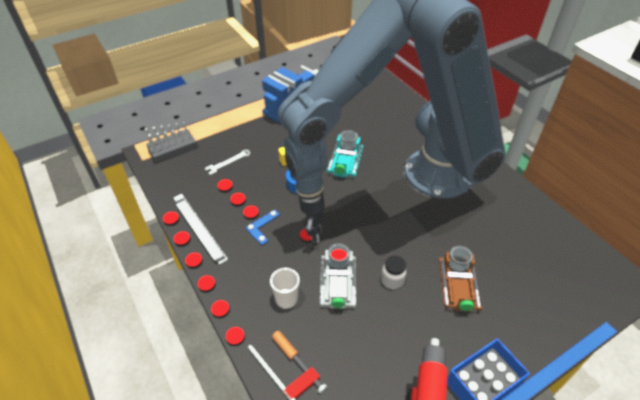

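The pad is cradled between the fingertips: red at (315,320) in the wrist view, lying flat. I continue the push.

>>> play_rows(series=[{"tx": -6, "ty": 0, "tz": -1, "turn": 0}, {"tx": -14, "ty": 0, "tz": -2.2, "turn": 0}, {"tx": -24, "ty": 0, "tz": -3.6, "turn": 0}, {"tx": -35, "ty": 0, "tz": -5, "turn": 0}, {"tx": -46, "ty": 0, "tz": -6.6, "turn": 0}, {"tx": -57, "ty": 1, "tz": -8, "turn": 0}, {"tx": -68, "ty": 1, "tz": -9.5, "turn": 0}, {"tx": -78, "ty": 1, "tz": -10.9, "turn": 0}, {"tx": -88, "ty": 1, "tz": -12.3, "turn": 0}, {"tx": -97, "ty": 1, "tz": -13.5, "turn": 0}, {"tx": -105, "ty": 1, "tz": -14.6, "turn": 0}, {"tx": -110, "ty": 1, "tz": -15.3, "turn": 0}])

```text
t: 13.4
position: [0.6161, -0.0523, 0.0079]
tool_rot: [0.376, 0.922, 0.084, -0.038]
contact_force: [0.1, -0.3, -0.3]
finger_gap: 0.0304
```

```bash
cat >> h.py <<'E'
def scn(tag):
    p,d=grab_frame("scene"); c=camera_params("scene")
    cv2.imwrite(f"pics/{tag}.png",cv2.resize(p[190:270,210:340],None,fx=6,fy=6,interpolation=2))
E
python3 - <<'E'
from h import *
tg=sq2w([-.025,.025]); u=np.array([.7177,-.6964])
go(*(tg-.031*u),.008,2.371)
scn("s7")
E
```

```text
t 13.4 pos [ 0.6161 -0.0523  0.0079] ang 2.3765 F [ 0.1 -0.3 -0.3] | tx ty tz [-26.8   0.6  -3.7] turn 0.005 rows 0.6
```

View pics/s7.png

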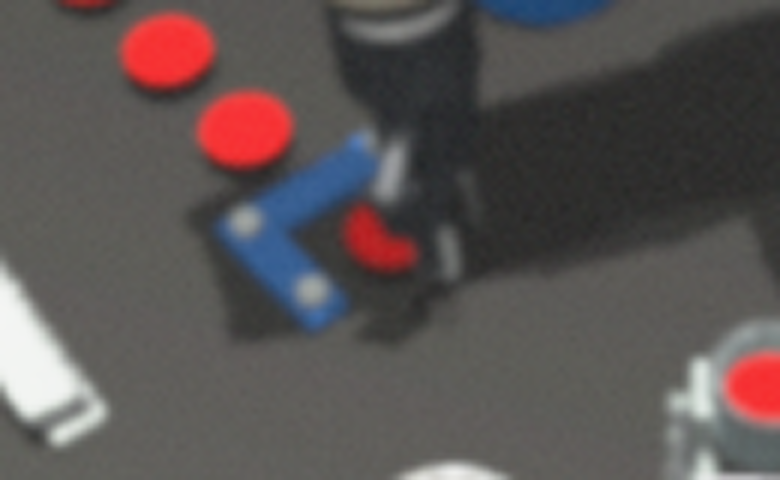

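The scene crop shows the pad at (380,240), about 25 mm short of the corner with the legs clear. I continue slowly.

>>> play_rows(series=[{"tx": -4, "ty": 0, "tz": -0.5, "turn": 0}, {"tx": -8, "ty": 0, "tz": -1, "turn": 0}, {"tx": -12, "ty": 0, "tz": -1.6, "turn": 0}, {"tx": -16, "ty": 0, "tz": -2.1, "turn": 0}, {"tx": -20, "ty": 0, "tz": -2.6, "turn": 0}, {"tx": -20, "ty": 0, "tz": -2.6, "turn": 0}])

```text
t: 13.95
position: [0.6303, -0.0662, 0.0079]
tool_rot: [0.376, 0.922, 0.084, -0.038]
contact_force: [-0.2, -0.1, 0.0]
finger_gap: 0.0297
```

```bash
python3 - <<'E'
from h import *
tg=sq2w([-.025,.025]); u=np.array([.7177,-.6964])
go(*(tg-.031*u),.008,2.371)
scn("s8")
E
```

```text
t 13.95 pos [ 0.6303 -0.0662  0.0079] ang 2.3766 F [-0.2 -0.1  0. ] | tx ty tz [-7.1  0.5 -1. ] turn 0.006 rows 0.2
```

View pics/s8.png

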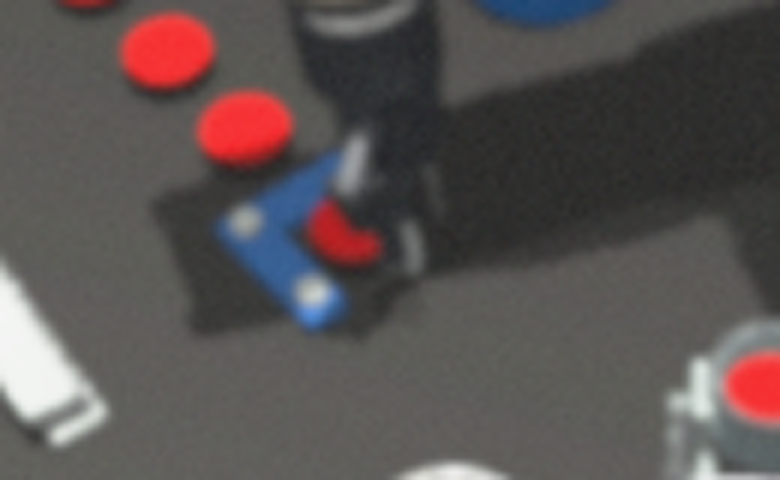

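>>> play_rows(series=[{"tx": -2, "ty": 0, "tz": -0.3, "turn": 0}, {"tx": -4, "ty": 0, "tz": -0.5, "turn": 0}, {"tx": -6, "ty": 0, "tz": -0.8, "turn": 0}, {"tx": -7, "ty": 0, "tz": -0.9, "turn": 0}, {"tx": -7, "ty": 0, "tz": -0.9, "turn": 0}])

```text
t: 14.42
position: [0.6343, -0.0703, 0.0077]
tool_rot: [0.375, 0.922, 0.084, -0.039]
contact_force: [-0.3, 2.5, -0.1]
finger_gap: 0.0303
```

```bash
python3 - <<'E'
from h import *
tg=sq2w([-.025,.025]); u=np.array([.7177,-.6964])
go(*(tg-.031*u),.008,2.371)
scn("s9")
E
```

```text
t 14.42 pos [ 0.6343 -0.0703  0.0077] ang 2.377 F [-0.3  2.5 -0.1] | tx ty tz [-1.4  0.5 -0.4] turn 0.006 rows 0.0
```

View pics/s9.png

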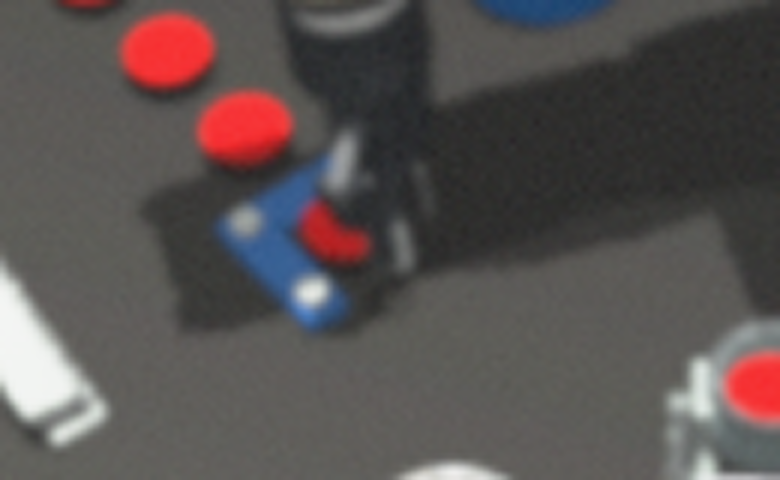

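The +y force suggests it touches the long leg first. A few more millimetres.

>>> play_rows(series=[{"tx": -1, "ty": 0, "tz": -0.1, "turn": 0}, {"tx": -2, "ty": 0.5, "tz": -0.3, "turn": 0}, {"tx": -3, "ty": 1, "tz": -0.4, "turn": 0}, {"tx": -3, "ty": 1, "tz": -0.4, "turn": 0}])

```text
t: 14.8
position: [0.6353, -0.0705, 0.0075]
tool_rot: [0.375, 0.922, 0.084, -0.041]
contact_force: [-6.3, 7.6, 4.4]
finger_gap: 0.0301
```

```bash
python3 - <<'E'
from h import *
tg=sq2w([-.025,.025]); u=np.array([.7177,-.6964])
go(*(tg-.031*u),.008,2.371)
scn("s10")
E
```

```text
t 14.8 pos [ 0.6353 -0.0705  0.0075] ang 2.3774 F [-6.3  7.6  4.4] | tx ty tz [-0.6  0.  -0.6] turn 0.006 rows 0.0
```

View pics/s10.png

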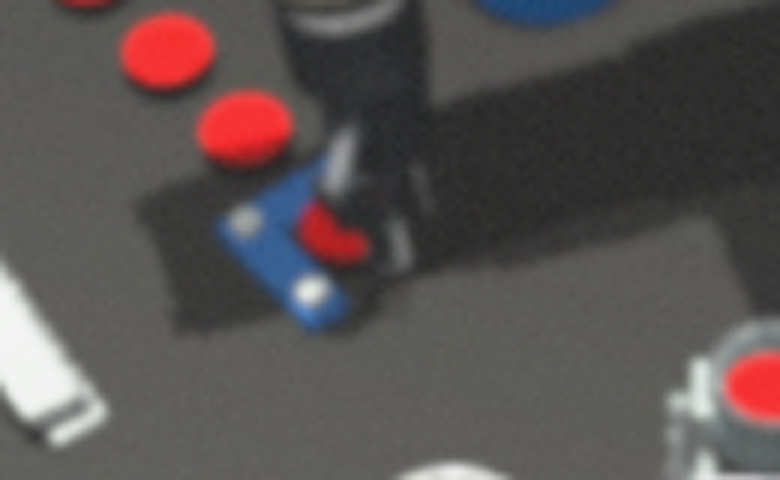

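The force now opposes on both legs (-6.3, +7.6 N), so the pad is seated. I back straight off, then up, and look from the top.

>>> play_rows(series=[{"tx": 3, "ty": 0, "tz": 0.4, "turn": 0}, {"tx": 8, "ty": 0, "tz": 1, "turn": 0}, {"tx": 16, "ty": 0, "tz": 2, "turn": 0}, {"tx": 28, "ty": 0, "tz": 3.7, "turn": 0}, {"tx": 40, "ty": 0, "tz": 5.2, "turn": 0}, {"tx": 50, "ty": 0, "tz": 6, "turn": 0}, {"tx": 50, "ty": 0, "tz": 6, "turn": 0}, {"tx": 60, "ty": 0, "tz": -24, "turn": 0}, {"tx": 80, "ty": 0, "tz": -60, "turn": 0}, {"tx": 110, "ty": 0, "tz": -90, "turn": 0}, {"tx": 140, "ty": 0, "tz": -110, "turn": 0}, {"tx": 140, "ty": 0, "tz": -110, "turn": 0}])

```text
t: 15.85
position: [0.5375, 0.0054, 0.1401]
tool_rot: [0.375, 0.923, 0.085, -0.036]
contact_force: [1.1, -0.1, 0.7]
finger_gap: 0.0302
```

```bash
python3 - <<'E'
from h import *
go(.35,.0,.15)
scn("s11"); reds("t11")
E
```

```text
t 15.85 pos [0.5375 0.0054 0.1401] ang 2.3783 F [ 1.1 -0.1  0.7] | tx ty tz [ 132.  -133.3  -10.2] turn 0 rows 4.5
red 265 [416.1 120.5] [ 0.6931 -0.3444] disp 0.3136 sq [-0.026  -0.2293] z.048 [ 0.6845 -0.3368]
red 263 [386.  123.4] [ 0.6821 -0.2606] disp 0.2507 sq [-0.025  -0.1447] z.048 [ 0.6738 -0.2551]
red 261 [358.2 126.4] [ 0.6707 -0.1837] disp 0.1938 sq [-0.0254 -0.067 ] z.048 [ 0.6627 -0.1802]
red 243 [234.3 169.2] [0.5401 0.1513] disp -0.0082 sq [-0.1071  0.2832] z.048 [0.5355 0.1463]
```

View pics/t11.png

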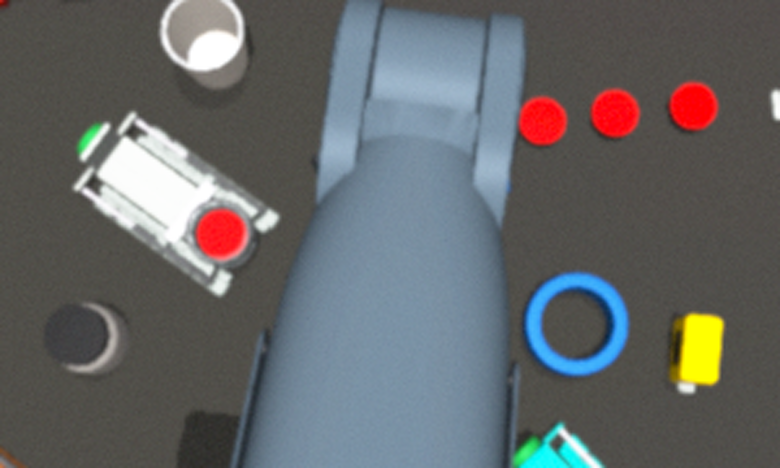

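View pics/s11.png

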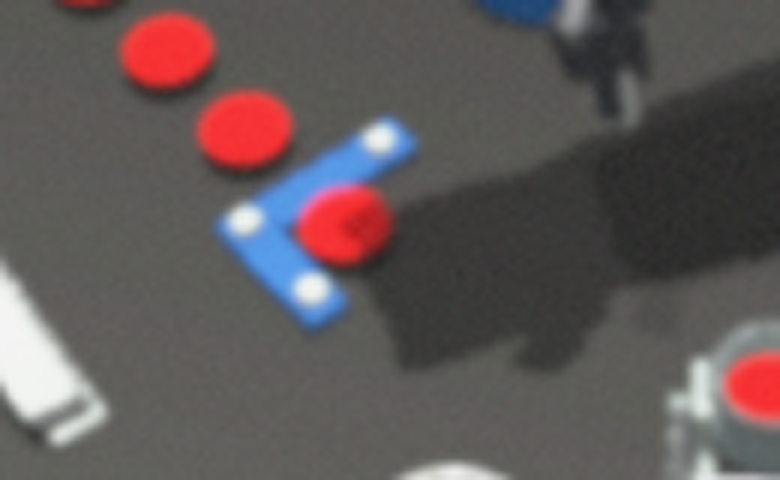

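The scene view shows the pad nestled in the corner. I move the arm aside for an accurate top view.

```bash
python3 - <<'E'
from h import *
go(.40,.20,.20)
E
```

```text
t 15.95 pos [0.539  0.0039 0.1363] ang 2.378 F [ 0.4 -0.2 -1.3] | tx ty tz [242.3  49.3 -26.2] turn 0 rows 6.0
```

>>> play_rows(series=[{"tx": 0, "ty": 0, "tz": -40, "turn": 0}, {"tx": 40, "ty": 10, "tz": -40, "turn": 0}, {"tx": 80, "ty": 20, "tz": -40, "turn": 0}, {"tx": 120, "ty": 30, "tz": -40, "turn": 0}, {"tx": 160, "ty": 40, "tz": -40, "turn": 0}, {"tx": 200, "ty": 45, "tz": -40, "turn": 0}, {"tx": 240, "ty": 50, "tz": -40, "turn": 0}, {"tx": 240, "ty": 50, "tz": -40, "turn": 0}, {"tx": 240, "ty": 50, "tz": -40, "turn": 0}])

```text
t: 16.7
position: [0.4015, 0.1976, 0.2121]
tool_rot: [0.374, 0.923, 0.084, -0.038]
contact_force: [0.2, -0.5, 0.0]
finger_gap: 0.0302
```

```bash
python3 - <<'E'
from h import *
go(.40,.20,.20)
reds("t12")
E
```

```text
t 16.7 pos [0.4015 0.1976 0.2121] ang 2.3805 F [ 0.2 -0.5  0. ] | tx ty tz [ 1.2 -0.9 12.3] turn 0 rows 0.3
red 266 [416.1 120.5] [ 0.6931 -0.3444] disp 0.3135 sq [-0.0259 -0.2292] z.048 [ 0.6845 -0.3368]
red 266 [386.  123.4] [ 0.6821 -0.2606] disp 0.2507 sq [-0.025  -0.1447] z.048 [ 0.6738 -0.2551]
red 263 [358.  126.4] [ 0.6707 -0.1833] disp 0.1935 sq [-0.0253 -0.0666] z.048 [ 0.6627 -0.1798]
red 251 [325.1 130.8] [ 0.6551 -0.0928] disp 0.1277 sq [-0.0279  0.0253] z.048 [ 0.6475 -0.0916]
red 240 [234.3 169.1] [0.5404 0.1513] disp -0.0083 sq [-0.1069  0.2831] z.048 [0.5357 0.1463]
```

View pics/t12.png

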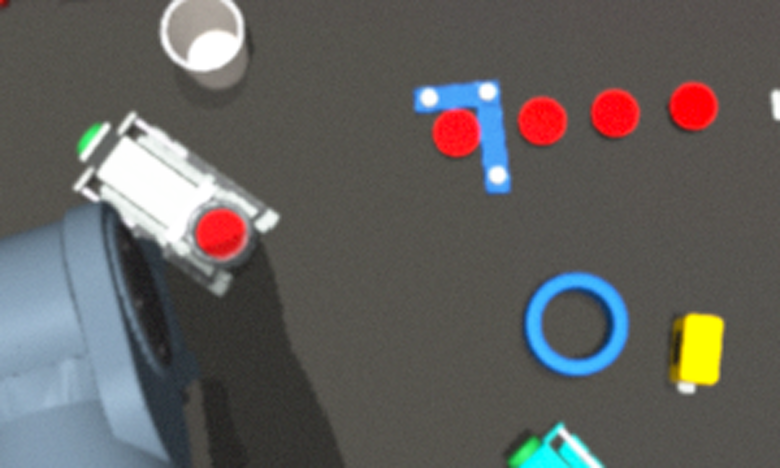

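The measurement gives square-frame (-27.9, 25.3) mm, which is in tolerance, but there may be a gap of about 3 mm to the short leg. I enlarge the view and fit the disc.

```bash
cat >> h.py <<'E'
def disc(p,c,X0):
    from scipy.optimize import least_squares
    # subpixel fit: render circle of r 25mm at z=.016, match 'redness' (R-max(G,B)) 
    f=p.astype(np.float32); rd=np.clip(f[...,2]-np.maximum(f[...,0],f[...,1]),0,255)
    cc=px(c,[*X0,.016]); u0,v0=int(cc[0])-16,int(cc[1])-16; S=4
    sub=rd[v0:v0+33,u0:u0+33]; A=np.percentile(sub,95)
    uu,vv=np.meshgrid(np.arange(u0-.375,u0+32.6,.25),np.arange(v0-.375,v0+32.6,.25))
    K,R,t=c["intrinsics"],c["R"],c["t"]; o=-R.T@t
    ray=np.stack([(uu-K[0,2])/K[0,0],(vv-K[1,2])/K[1,1],np.ones_like(uu)],-1)@R
    W=(o+ray*((.016-o[2])/ray[...,2])[...,None])[...,:2]
    def m(q):
        r=np.hypot(W[...,0]-q[0],W[...,1]-q[1]); e=1/(1+np.exp((r-.025)/.0008))
        return e.reshape(33,4,33,4).mean((1,3))
    def res(q): return (cv2.GaussianBlur(m(q),(0,0),q[2])-sub/A).ravel()
    return least_squares(res,[*X0,.6],diff_step=1e-4).x
E
python3 - <<'E'
from h import *
p,d=grab_frame("top"); c=camera_params("top")
cv2.imwrite("pics/z.png",cv2.resize(p[105:160,300:375],None,fx=10,fy=10,interpolation=2))
for X in ((.6551,-.0928),(.6707,-.1833),(.6821,-.2606)):
    q=disc(p,c,X); print(q.round(4),w2sq(q[:2]).round(4))
p,d=grab_frame("scene"); c=camera_params("scene")
cv2.imwrite("pics/z2.png",cv2.resize(p[200:255,225:300],None,fx=10,fy=10,interpolation=2))
for X in ((.6551,-.0928),(.6707,-.1833),(.6821,-.2606)):
    q=disc(p,c,X); print(q.round(4),w2sq(q[:2]).round(4))
E
```

```text
[ 0.6552 -0.0924  0.4853] [-0.0277  0.0256]
[ 0.6716 -0.1836  0.5994] [-0.0245 -0.067 ]
[ 0.6829 -0.261   0.6024] [-0.0243 -0.1453]
[ 0.6558 -0.0899  0.6665] [-0.0268  0.028 ]
[ 0.6722 -0.1825  0.8608] [-0.0237 -0.066 ]
[ 0.6834 -0.2598  0.8841] [-0.0236 -0.1441]
```

View pics/z.png

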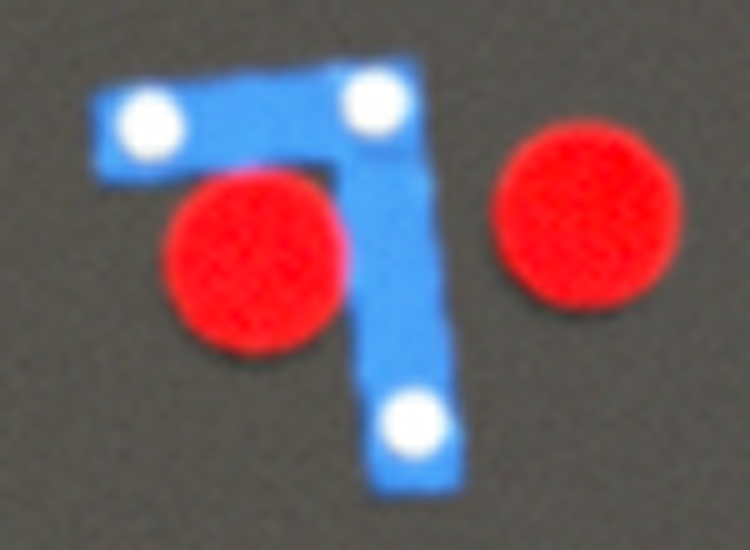

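View pics/z2.png

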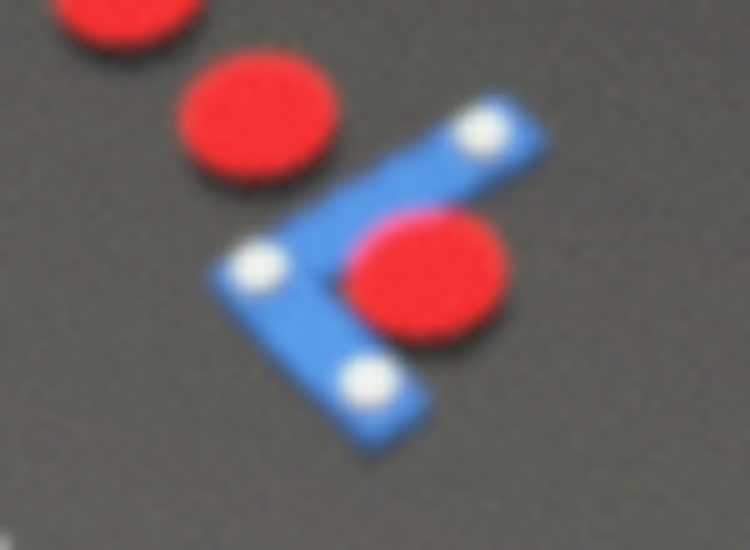

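Both cameras, compared with the laid pads, suggest x ≈ -28 mm, about 3 mm from the short leg. That is valid, but I'll give it a gentle nudge toward that leg with a narrower V and a heading more along square +x.

```bash
python3 - <<'E'
from h import *
v=np.array([.939,-.343]); P=sq2w([-.028,.0255]); print(P)
go(*(P-.065*v),.12,2.79)
E
```

```text
[ 0.65496872 -0.09252558]
t 16.85 pos [0.4029 0.1956 0.2117] ang 2.3757 F [-0.6 -0.1  0.1] | tx ty tz [-331.4  -64.7   40. ] turn -0.414 rows 8.2
```

>>> play_rows(series=[{"tx": -40, "ty": -8, "tz": 0, "turn": -0.1}, {"tx": -80, "ty": -16, "tz": 0, "turn": -0.2}, {"tx": -120, "ty": -24, "tz": 0, "turn": -0.3}, {"tx": -160, "ty": -32, "tz": 0, "turn": -0.41}, {"tx": -200, "ty": -40, "tz": 0, "turn": -0.41}, {"tx": -240, "ty": -48, "tz": 10, "turn": -0.41}, {"tx": -280, "ty": -56, "tz": 20, "turn": -0.41}, {"tx": -310, "ty": -61, "tz": 30, "turn": -0.41}, {"tx": -331, "ty": -65, "tz": 40, "turn": -0.41}, {"tx": -331, "ty": -65, "tz": 40, "turn": -0.41}, {"tx": -331, "ty": -65, "tz": 40, "turn": -0.41}], fingers=20)

```text
t: 17.77
position: [0.5925, -0.0718, 0.1184]
tool_rot: [0.182, 0.979, 0.09, -0.022]
contact_force: [0.4, 1.2, -0.8]
finger_gap: 0.02
```

```bash
python3 - <<'E'
from h import *
v=np.array([.939,-.343]); P=sq2w([-.028,.0255])
R=Ro.from_quat(bot.state()["tool_rot"]).as_matrix(); print(R.round(3)); print((R.T@[*v,0]).round(3))
go(*(P-.065*v),.008,2.79)
p,d=grab_frame("wrist"); cv2.imwrite("pics/w13.png",p)
E
```

```text
[[-0.933  0.36  -0.011]
 [ 0.352  0.918  0.184]
 [ 0.076  0.168 -0.983]]
[-0.997  0.024 -0.073]
t 17.77 pos [ 0.5925 -0.0718  0.1184] ang 2.7803 F [ 0.4  1.2 -0.8] | tx ty tz [ -9.1 -16.6 108.7] turn -0.01 rows 2.6
```

View pics/w13.png

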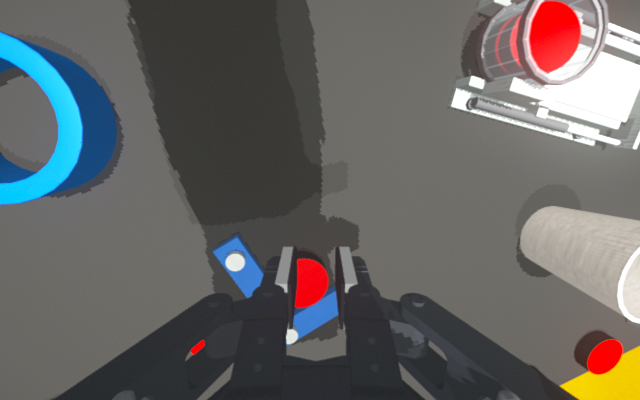

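The wrist view shows the pad at (308,283) in the corner with the fingers aligned. I descend behind it.

>>> play_rows(series=[{"tx": -3, "ty": -6, "tz": 36, "turn": 0}, {"tx": -6, "ty": -12, "tz": 72, "turn": 0}, {"tx": -8, "ty": -15, "tz": 95, "turn": 0}, {"tx": -9, "ty": -16, "tz": 103, "turn": 0}, {"tx": -9, "ty": -16.6, "tz": 108.5, "turn": 0}, {"tx": -9, "ty": -16.6, "tz": 108.5, "turn": 0}, {"tx": -9, "ty": -16.6, "tz": 108.5, "turn": 0}])

```text
t: 18.4
position: [0.5953, -0.0677, 0.0122]
tool_rot: [0.18, 0.979, 0.09, -0.02]
contact_force: [-0.0, -0.3, 0.9]
finger_gap: 0.0201
```

```bash
python3 - <<'E'
from h import *
v=np.array([.939,-.343]); P=sq2w([-.028,.0255])
go(*(P-.065*v),.008,2.79)
go(*(P-.039*v),.008,2.79)
E
```

```text
t 18.4 pos [ 0.5953 -0.0677  0.0122] ang 2.7848 F [-0.  -0.3  0.9] | tx ty tz [ 0.1 -3.5  3.6] turn -0.005 rows 0.1
t 18.4 pos [ 0.5953 -0.0677  0.0122] ang 2.7848 F [-0.  -0.3  0.9] | tx ty tz [-25.8  -3.    1.9] turn -0.005 rows 0.6
```

>>> play_rows(series=[{"tx": -5, "ty": -2, "tz": 2, "turn": 0}, {"tx": -11, "ty": -3, "tz": 3, "turn": 0}, {"tx": -17, "ty": -3, "tz": 2.5, "turn": 0}, {"tx": -22, "ty": -3, "tz": 2, "turn": 0}, {"tx": -26, "ty": -3, "tz": 1.9, "turn": 0}, {"tx": -26, "ty": -3, "tz": 1.9, "turn": 0}, {"tx": -26, "ty": -3, "tz": 1.9, "turn": 0}])

```text
t: 18.98
position: [0.6178, -0.0793, 0.0062]
tool_rot: [0.18, 0.979, 0.09, -0.021]
contact_force: [-0.8, -0.8, 0.6]
finger_gap: 0.0202
```

```bash
python3 - <<'E'
from h import *
v=np.array([.939,-.343]); P=sq2w([-.025,.025])
go(*(P-.034*v),.008,2.79)
scn("s14")
E
```

```text
t 18.98 pos [ 0.6178 -0.0793  0.0062] ang 2.7844 F [-0.8 -0.8  0.6] | tx ty tz [-8.2  1.7 -2.2] turn -0.006 rows 0.2
```

View pics/s14.png

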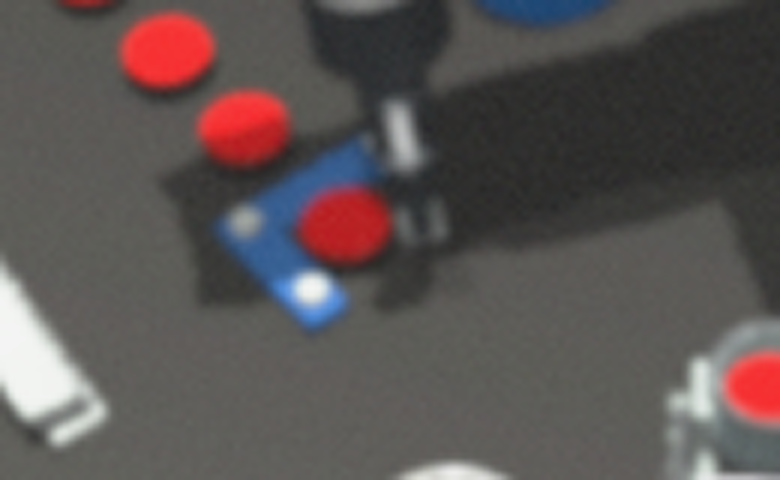

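Not touching yet. I correct the height and sideways offset while creeping in.

>>> play_rows(series=[{"tx": -1, "ty": 1, "tz": -1.5, "turn": 0}, {"tx": -2, "ty": 1.7, "tz": -1.8, "turn": 0}, {"tx": -3, "ty": 1.7, "tz": -1.9, "turn": 0}, {"tx": -4, "ty": 1.7, "tz": -2, "turn": 0}, {"tx": -5, "ty": 1.7, "tz": -2, "turn": 0}, {"tx": -6, "ty": 1.7, "tz": -2.1, "turn": 0}, {"tx": -6, "ty": 1.7, "tz": -2.1, "turn": 0}])

```text
t: 19.62
position: [0.6241, -0.0802, 0.0082]
tool_rot: [0.18, 0.979, 0.09, -0.02]
contact_force: [0.1, 0.3, -0.5]
finger_gap: 0.0197
```

```bash
python3 - <<'E'
from h import *
v=np.array([.939,-.343]); P=sq2w([-.025,.025])
go(*(P-.034*v),.008,2.79); f=bot.state()["contact_force"]; print(w2sq(f[:2]+SQ))
E
```

```text
t 19.62 pos [ 0.6241 -0.0802  0.0082] ang 2.7845 F [ 0.1  0.3 -0.5] | tx ty tz [-2.1 -0.   0.1] turn -0.006 rows 0.1
[0.13346249 0.29179035]
```

>>> play_rows(series=[{"tx": -1, "ty": 0, "tz": 0, "turn": 0}, {"tx": -2, "ty": 0, "tz": -0.1, "turn": 0}, {"tx": -3, "ty": 0, "tz": -0.2, "turn": 0}, {"tx": -3, "ty": 0, "tz": -0.2, "turn": 0}])

```text
t: 19.95
position: [0.6261, -0.0804, 0.0081]
tool_rot: [0.18, 0.979, 0.091, -0.021]
contact_force: [-2.5, 4.2, 1.3]
finger_gap: 0.0203
```

```bash
python3 - <<'E'
from h import *
v=np.array([.939,-.343]); P=sq2w([-.025,.025])
go(*(P-.034*v),.008,2.79); f=bot.state()["contact_force"]; print(w2sq(f[:2]+SQ))
E
```

```text
t 19.95 pos [ 0.6261 -0.0804  0.0081] ang 2.785 F [-2.5  4.2  1.3] | tx ty tz [-0.2 -0.5 -0. ] turn -0.005 rows 0.0
[-1.84688439  4.54089654]
```

>>> play_rows(series=[{"tx": -1, "ty": 0.4, "tz": -0.1, "turn": 0}, {"tx": -2, "ty": 0.8, "tz": -0.2, "turn": 0}, {"tx": -2.5, "ty": 1.1, "tz": -0.3, "turn": 0}, {"tx": -2.5, "ty": 1.1, "tz": -0.3, "turn": 0}])

```text
t: 20.28
position: [0.6274, -0.0797, 0.008]
tool_rot: [0.18, 0.979, 0.091, -0.023]
contact_force: [-6.4, 5.5, 2.0]
finger_gap: 0.0197
```

```bash
python3 - <<'E'
from h import *
v=np.array([.939,-.343]); P=sq2w([-.025,.025])
go(*(P-.034*v),.008,2.79); f=bot.state()["contact_force"]; print(w2sq(f[:2]+SQ))
scn("s15")
E
```

```text
t 20.28 pos [ 0.6274 -0.0797  0.008 ] ang 2.7852 F [-6.4  5.5  2. ] | tx ty tz [ 0.8 -1.7 -0.2] turn -0.005 rows 0.0
[-5.53611055  6.30896707]
```

View pics/s15.png

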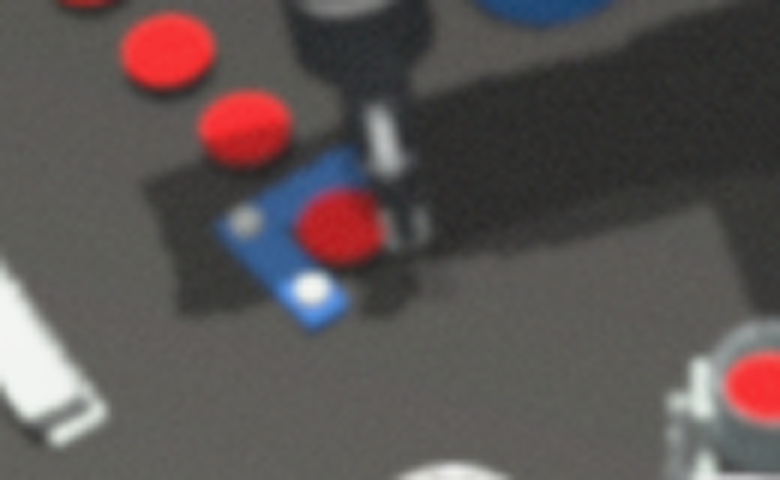

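>>> play_rows(series=[{"tx": -1, "ty": 0.4, "tz": -0.1, "turn": 0}, {"tx": -2, "ty": 0.8, "tz": -0.2, "turn": 0}, {"tx": -2, "ty": 0.8, "tz": -0.2, "turn": 0}, {"tx": -2, "ty": 0.8, "tz": -0.2, "turn": 0}])

```text
t: 20.67
position: [0.6287, -0.0793, 0.008]
tool_rot: [0.18, 0.979, 0.091, -0.024]
contact_force: [-8.9, 7.6, 2.4]
finger_gap: 0.0198
```

```bash
python3 - <<'E'
from h import *
v=np.array([.939,-.343]); P=sq2w([-.025,.025])
go(*(P-.034*v),.008,2.79); f=bot.state()["contact_force"]; print(w2sq(f[:2]+SQ))
E
```

```text
t 20.67 pos [ 0.6287 -0.0793  0.008 ] ang 2.7853 F [-8.9  7.6  2.4] | tx ty tz [ 1.9 -2.4 -0.2] turn -0.005 rows 0.1
[-7.68422979  8.77543523]
```

>>> play_rows(series=[{"tx": 3, "ty": -0.5, "tz": 0.2, "turn": 0}, {"tx": 8, "ty": -1, "tz": 0.6, "turn": 0}, {"tx": 16, "ty": -1, "tz": 1.2, "turn": 0}, {"tx": 28, "ty": -1, "tz": 2, "turn": 0}, {"tx": 40, "ty": -1, "tz": 2.5, "turn": 0}, {"tx": 45, "ty": -1, "tz": 0, "turn": 0}, {"tx": 48, "ty": -1, "tz": -30, "turn": 0}, {"tx": 50, "ty": 0, "tz": -70, "turn": 0}, {"tx": 50, "ty": 0, "tz": -110, "turn": 0}, {"tx": 50, "ty": 0, "tz": -150, "turn": 0}, {"tx": 50, "ty": 0, "tz": -180, "turn": 0}, {"tx": 50, "ty": 0, "tz": -180, "turn": 0}])

```text
t: 21.67
position: [0.5891, -0.0985, 0.1965]
tool_rot: [0.18, 0.979, 0.089, -0.015]
contact_force: [-0.4, -0.3, -0.9]
finger_gap: 0.0199
```

>>> play_rows(series=[{"tx": 40, "ty": 40, "tz": 0, "turn": 0}, {"tx": 70, "ty": 70, "tz": 0, "turn": 0}, {"tx": 100, "ty": 100, "tz": 0, "turn": 0}, {"tx": 130, "ty": 130, "tz": 0, "turn": 0}, {"tx": 160, "ty": 160, "tz": 0, "turn": 0}, {"tx": 190, "ty": 190, "tz": 0, "turn": 0}, {"tx": 220, "ty": 220, "tz": 0, "turn": 0}, {"tx": 220, "ty": 220, "tz": 0, "turn": 0}, {"tx": 220, "ty": 220, "tz": 0, "turn": 0}])

```text
t: 22.42
position: [0.4577, 0.1852, 0.244]
tool_rot: [0.178, 0.98, 0.091, -0.02]
contact_force: [0.0, 0.0, -0.1]
finger_gap: 0.0198
```

```bash
python3 - <<'E'
from h import *
go(.4,.2,.2)
p,d=grab_frame("top"); c=camera_params("top")
cv2.imwrite("pics/z16.png",np.hstack([cv2.resize(p[105:160,300:375],None,fx=6,fy=6,interpolation=2),cv2.resize(p[100:220,165:270],(330,330))]))
for X in ((.6551,-.0928),(.6707,-.1833),(.6821,-.2606)):
    q=disc(p,c,X); print(q.round(4),w2sq(q[:2]).round(4))
reds("t16")
for cam in("top","scene"):
    grab_frame(cam)
    for th in ("cup","tape","jar","wrench","measure"):
        r=mark_of(cam,th); c=camera_params(cam)
        if r: print(cam,th,w(c,r[0]["at"],0)[:2].round(4))
p,d=grab_frame("scene"); c=camera_params("scene"); q=disc(p,c,(.6551,-.0928)); print(q.round(4),w2sq(q[:2]).round(4)); cv2.imwrite("pics/s16.png",p)
E
```

```text
t 22.42 pos [0.4577 0.1852 0.244 ] ang 2.7884 F [ 0.   0.  -0.1] | tx ty tz [ 56.  -14.2  46.3] turn 0 rows 1.8
[ 0.6569 -0.092   0.4639] [-0.026   0.0257]
[ 0.6716 -0.1836  0.6054] [-0.0245 -0.067 ]
[ 0.6829 -0.261   0.5964] [-0.0243 -0.1452]
red 266 [416.1 120.5] [ 0.6931 -0.3444] disp 0.3135 sq [-0.0259 -0.2292] z.048 [ 0.6845 -0.3368]
red 264 [386.  123.3] [ 0.6822 -0.2606] disp 0.2507 sq [-0.0249 -0.1448] z.048 [ 0.6739 -0.2552]
red 263 [358.1 126.3] [ 0.6709 -0.1834] disp 0.1935 sq [-0.0251 -0.0667] z.048 [ 0.6629 -0.1799]
red 259 [324.9 130.3] [ 0.6565 -0.0923] disp 0.1265 sq [-0.0265  0.0256] z.048 [ 0.6488 -0.0911]
red 233 [234.3 169.3] [0.5397 0.1512] disp -0.0079 sq [-0.1075  0.2831] z.048 [0.535  0.1462]
top cup [0.728  0.1743]
top tape [ 0.452  -0.2191]
top wrench [ 0.6285 -0.4527]
top measure [ 0.4252 -0.3487]
scene cup [0.7273 0.1701]
scene tape [ 0.4564 -0.2134]
scene jar [0.4188 0.2739]
scene wrench [ 0.6331 -0.4495]
scene measure [ 0.4236 -0.3374]
[ 0.6575 -0.0896  0.639 ] [-0.0251  0.028 ]
```

View pics/z16.png

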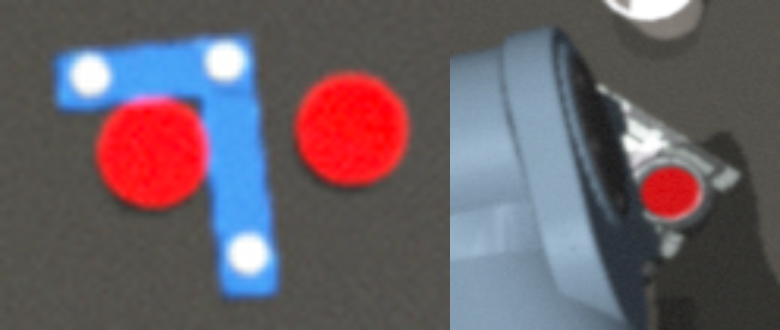

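View pics/s16.png

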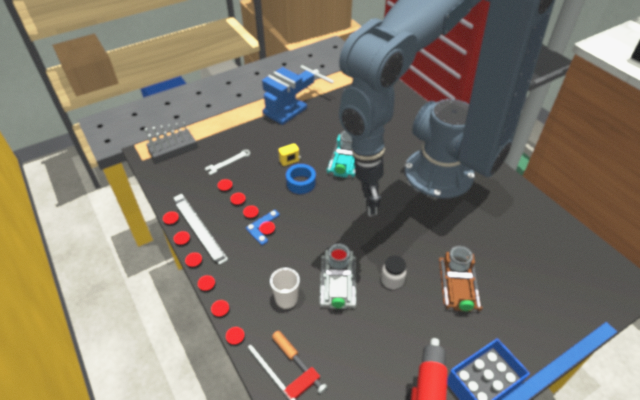

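The pad now measures (-26.0, +25.7) mm in the square frame, and the plunger is out. The laid pads and bystanders sit where they were, and the arm is clear. Handing in.

```bash
python3 -c "
from rig import bot
print(bot.job_done(), bot.state()['t'])"
```

```text
the job is handed in; nothing more can be done
the job is handed in; nothing more can be done
```

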